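# Clip the target on the hinged mirror flap and hold the flap at the pointer's angle

### The job

Squeeze open the orange spring clip with the round targets and let it close well down over the upper edge of the hinged mirror flap, in the middle of the yellow patch. Then swing the flap towards the robot until it lies in line with the red pointer arm and hold it there: finish with the gripper still holding the flap at that angle and the clip still on it. Do not let the flap fall, and leave the pointer and the other things on the bench alone.

Things in the scene. Friction and masses are not known exactly. Their poses are not given: they have to be found in the camera images.
- clip: Orange spring clip, 75 g, standing jaws down like a short clothes peg; 73 mm tall, 26 mm wide (x), 45 mm over the lever tops and 31 mm over the targets (y). Origin on its underside midway between the jaws, z up. Two like halves (+y, -y) turn on a pivot along x, 36.5 mm above the origin. This frame is the +y half's: while the clip is squeezed it turns about x by 0.25 rad relative to the gripper.
- clip_jaw (a joint): How far the clip is open: 0 shut (pads 5 mm apart), 0.1 when shut on the flap's 8 mm edge (pressing with about 6 N), 0.5 rad when the levers are squeezed fully: about 15 N at the pinch point; the levers are then parallel, 25 mm over their outer faces, on a firm stop, and the jaws 22 mm apart at the tips.
- clip_grip (a point): Where to pinch the clip, along its y: midway between its two lever plates, 58.5 mm above its underside, 22 mm above its pivot. The plates are 22 mm wide (x) and rise from 38 to 73 mm above the underside, leaning apart. Axes of the clip. In a pinch the pivot stays midway between the fingers, while this point, being of the +y half, swings 5 mm sideways.
- clip_mouth (a point): Point midway between the rubber pads of the clip's jaws, 6.5 mm above its underside, 30 mm below its pivot. The pads fill the lowest 12 mm of the jaws; above them an edge can enter to 7 mm below the pivot. On each jaw's outer face sits a round white-and-black target, 26 mm across, its upper rim 29 mm above the underside.
- flap_panel: Flap: aluminium plate 8 mm thick (x), 170 mm wide (y), 0.45 kg, with a round mirror, on a black stand. Origin mid hinge, 40 mm above the bench; hinge along y; z runs up the plate to its upper edge at z = 120 mm; x points away from the robot, give or take 0.25 rad of yaw. At first it leans back on a low stop (68 mm above the bench). Past upright its free hinge lets it fall towards the robot.
- flap (a joint): Angle of the flap: 0 upright, positive leaning forward to the robot (top towards its stand's -x), -0.15 rad leaning back on its stop, as at the start; up to 1.35.
- flap_hinge (a point): Middle of the flap's hinge axis; axes of the flap (y along the hinge, z up the plate).
- flap_spot (a point): Middle of the yellow patch (40 mm long, 24 mm deep) on the flap's upper edge: on the edge, mid thickness, 50 mm to +y of mid width. Axes of the flap.
- flap_tab (a point): Blue tab for pinching, on the flap's upper edge 50 mm to -y of mid width: 8 mm thick (x), 34 mm wide, rising from 120 to 143 mm above the hinge; this point, mid thickness, is 135 mm above it. Axes of the flap.
- pointer (a joint): Angle of the red pointer arm, measured like the flap's: 0 upright, positive leaning to the robot. Set between 0.35 and 0.6 rad; it stays there by friction. The flap is at the mark when both joints read the same.
- pointer_tip (a point): Tip of the red pointer arm (8 mm thick, 5 mm wide, a 20 mm wide flag at the tip), 135 mm from the hinge axis, beside the flap's +y end, 106 mm from mid width. It turns about the flap's own hinge axis; z runs out along the arm.
- fluid_bottle: Bystander: white bottle of lens fluid with a blue cap, 42 mm across, 95 mm tall; origin at the centre of its underside.
- optic_post: Bystander: dark steel post, 25 mm across, 80 mm tall, on a 46 mm foot; origin at the centre of its underside.
- lens_cell: Bystander: black ring, 50 mm across, 24 mm tall; origin at the centre of its underside.
Things that resemble listed ones, but are neither listed nor needed, are in the scene too. Of the things that look like the clip, the larger one is meant.

How it is judged:
By the outcome, as a careful person would: the job done as asked, in the order asked, and still so for the second after the job is handed in, while the arm keeps its last pose, push and grip.
It also fails if it takes over 50 s, if anything falls off the work surface, if the arm or the gripper's body presses on something with over 40 N, if the wrist force passes 120 N, or if a joint passes its speed limit or range.

### The arm

A 6-joint arm with a two-finger parallel gripper is mounted at the origin on the work surface. World frame = base frame: x ahead of the robot, y to its left, z up, the work surface at z = 0. Lengths are in m, angles in rad, forces in N, time in s.
With the tool pointing down it reaches from about 0.275 to 0.75 m from the base axis. Payload 10.2 kg.
Tool frame: the origin (TCP) lies at the very end of the fingers, on their centre line; the grasp point (between the pads) lies 19 mm behind it (manip.grasp_offset is the distance from the TCP to the grasp point, in m); z points along the fingers, y is the direction in which the jaws open and shut (so a half turn about z gives the same grasp; the last joint's range is limited). The gripper opens to 88 mm and grips with 3 to 60 N. Pads are 18 mm wide; open, the fingers measure 123 mm over their backs; the gripper's body (75 mm by 187 mm) begins 45 mm behind the grasp point.
Start: joints at [-1.488, 0.313, 1.498, -0, 1.331, -0.223], TCP at [0.158, -0.501, 0.239] pointing down, gripper open.
Joint ranges: [-2.94, 2.94], [-0.97, 2.17], [0.19, 2.56], [-1.23, 4.37], [0.02, 3.11], [-2.88, 2.88]. Speed limits (rad/s): [2.39, 2.39, 3.01, 3.14, 3.14, 3.14].

### API

Orientations are given as a unit quaternion [w, x, y, z].
In Python, from station import manip, cams, hand_in, models gives the robot as it stands.
- The arm moves only by the shell command python3 -m pendant 'ROWS'. ROWS is JSON, a list that holds one entry, the list of rows, each a list of 7 numbers: the closure in counts, from 0 (fully open) to 255 (shut), then the shift along the tool's x, y, z in cm, then the turn, a rotation vector about the tool's x, y, z in degrees. In form: [[[gripper, dx, dy, dz, wx, wy, wz], ...]]. A call has 1 to 5 rows; each row shifts and turns the pose as measured when the row begins, along the tool's axes as they then stand; what a row does not reach is not made up. A row lasts 1/8 s, in which the tool goes at most 62.5 mm and 10.7 degrees, less where a joint would pass 70% of its speed; a pose out of reach is approached as far as the arm can. A call is refused whole if a number of a shift passes 6.25 or a number of a turn 10.7, either way. A call with a gripper value outside its range is refused whole. The fingers move at their own pace and stop on an object; the grip force is fixed at half the most. Time passes only in rows, so rows that do not move let the fingers close. It gives the time, the measured TCP pose, the force and the opening at its end, in the units of the state.
- manip.sense(): the state, without advancing time (a new reading comes with each control period).
- cams.snapshot(name): name is "side" or "top"; returns a dict with "img" (400x640x3 uint8, red, green, blue), "fovy" (degrees; the focal length in pixels is half the picture's height over the tangent of half this angle, whatever the lens; pixels are square), "cx", "cy" (the principal point, pixels), "k1" (the pictures are not rectified: a ray, as slopes to the right and down, at radius r is drawn at 1 + k1 r^2 times it, then the intrinsics apply), "R" (3x3) and "t" (3): a world point X has camera coordinates R X + t. Camera axes: x right, y down, z forward; pixel columns grow to the right and rows downward; lengths in m; the calibration is good to about 2 mm. A picture is of the moment at which its call begins. There is no depth.
- hand_in(): hands the job in, once; it reports no verdict.
Trained networks look in the newest picture that a camera, given by its name, has taken for a name from the list of things; names that differ only in an ending like _2 or _b are one class to them, and where a whole thing is asked for, a point or a joint stands for the part that bears it (a point fixed in the world has none). Each returns a list of dicts, best first, with "p" (0 to 1); they miss things now and then, are a little off and sometimes report something else, mostly with a low value. They report only what shows in the picture. A call takes as long as a camera call. They do not tell look-alikes from the thing itself.
- models.find_in(camera, thing): "box" ([left, top, right, bottom] in pixels, round what is visible of it).
The state is a dict: "t": time; "qpos": joint angles; "joint_vel": joint speeds; "effort": joint torques, N m; "position": TCP position; "tool_rot": TCP orientation; "wrist_force": force on the tool from outside, world axes, zero at the start; "torque": the same for the moment, N m; "finger_gap": finger opening in m.
Only numpy, scipy, OpenCV 4.12 (cv2) and the standard library are available. Lean on these libraries where they do the work, as an engineer would, in place of code of your own. Each camera call takes 0.05 s, during which the arm holds its last target.

## Working session

There is one attempt and no reset: what is moved stays moved. The work goes in short steps, Python scripts to look and compute and a shell command to move; the robot and the scene stay as the last step left them, time stands still between calls to the robot, and variables do not carry over. Pictures are saved under pics/ and viewed, and the job is handed in when it is done.

```bash
ls; mkdir -p pics
python3 - <<'E'
from station import manip,cams,models
import cv2,numpy as np
s=manip.sense();print({k:np.round(v,4).tolist() for k,v in s.items()}, manip.grasp_offset)
for c in("side","top"):
    d=cams.snapshot(c);cv2.imwrite(f"pics/{c}0.png",d["img"][:,:,::-1])
    print(c,{k:np.round(d[k],4).tolist() for k in d if k!="img"})
    for n in["clip","flap_panel","flap_tab","flap_spot","pointer","pointer_tip","fluid_bottle","optic_post","lens_cell","flap_hinge","clip_grip"]:
        try: print(n,[(np.round(b["box"]).astype(int).tolist(),round(b["p"],2)) for b in models.find_in(c,n)])
        except Exception as e: print(n,e)
print(manip.sense()["t"])
E
```

```text
pics
{'t': 0.0, 'qpos': [-1.4884, 0.3134, 1.4984, 0.0, 1.331, -0.2234], 'joint_vel': [-0.0021, 0.0009, 0.0019, -0.0011, -0.0008, -0.0007], 'effort': [0.0015, -40.2206, -25.227, 0.0695, 0.0352, -0.0001], 'position': [0.158, -0.5004, 0.2382], 'tool_rot': [-0.0006, 0.9883, 0.1523, 0.0001], 'wrist_force': [-0.9594, -0.0166, 0.5114], 'torque': [-0.0012, 0.0344, -0.0466], 'finger_gap': 0.0884} 0.0187
side {'fovy': 49.5023, 'cx': 329.3135, 'cy': 205.7288, 'k1': -0.0018, 'R': [[0.9959, -0.0882, 0.0193], [-0.0261, -0.4863, -0.8734], [0.0864, 0.8693, -0.4866]], 't': [-0.5291, 0.1302, 0.9725]}
clip [([256, 336, 278, 369], 0.76), ([304, 314, 325, 358], 0.61)]
flap_panel [([348, 175, 383, 252], 0.83)]
flap_tab [([350, 169, 384, 250], 0.7)]
flap_spot [([351, 174, 391, 251], 0.94), ([322, 170, 349, 209], 0.64)]
pointer [([324, 170, 347, 207], 0.44)]
pointer_tip [([324, 170, 351, 207], 0.72)]
fluid_bottle [([292, 167, 308, 202], 0.91)]
optic_post [([338, 166, 353, 192], 0.73), ([349, 175, 386, 250], 0.2)]
lens_cell [([379, 338, 408, 371], 0.94)]
flap_hinge [([348, 175, 388, 252], 0.92)]
clip_grip [([303, 316, 321, 363], 0.94), ([349, 175, 381, 251], 0.65), ([259, 336, 278, 365], 0.58)]
top {'fovy': 45.8444, 'cx': 320.0566, 'cy': 200.7893, 'k1': -0.128, 'R': [[-0.0187, -0.9998, -0.0013], [-0.9851, 0.0187, -0.1707], [0.1707, -0.002, -0.9853]], 't': [0.0047, 0.5315, 1.2002]}
clip [([424, 215, 442, 224], 0.49)]
flap_panel [([274, 146, 341, 178], 0.64)]
flap_tab [([271, 147, 341, 180], 0.91), ([424, 215, 442, 226], 0.59)]
flap_spot [([272, 146, 341, 179], 0.65), ([422, 214, 441, 228], 0.18)]
pointer []
pointer_tip []
fluid_bottle [([201, 215, 219, 235], 0.77), ([420, 216, 442, 227], 0.42)]
optic_post [([192, 170, 211, 188], 0.49)]
lens_cell [([417, 164, 440, 180], 0.51)]
flap_hinge [([271, 146, 345, 182], 0.96)]
clip_grip [([422, 212, 443, 227], 0.67), ([427, 243, 438, 254], 0.65)]
1.2
```

Run:
```python
import cv2
a=cv2.imread("pics/side0.png");b=cv2.imread("pics/top0.png")
cv2.imwrite("pics/side0a.png",cv2.resize(a[150:390,230:430],None,fx=2.5*1,fy=2.5,interpolation=cv2.INTER_CUBIC)) 
cv2.imwrite("pics/top0a.png",cv2.resize(b[130:270,180:460],None,fx=2.8,fy=2.8,interpolation=cv2.INTER_CUBIC))
```

```text
(no output)
```

View pics/side0.png

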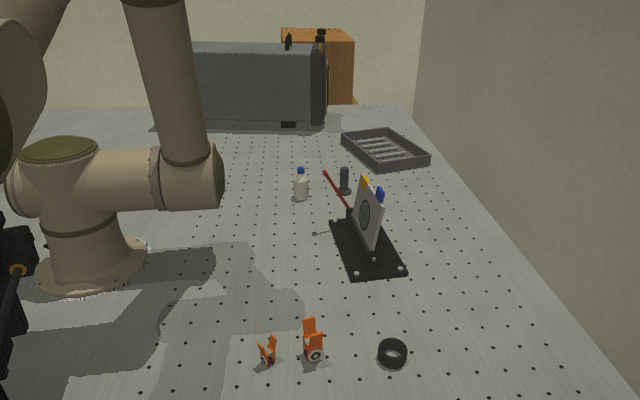

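View pics/side0a.png

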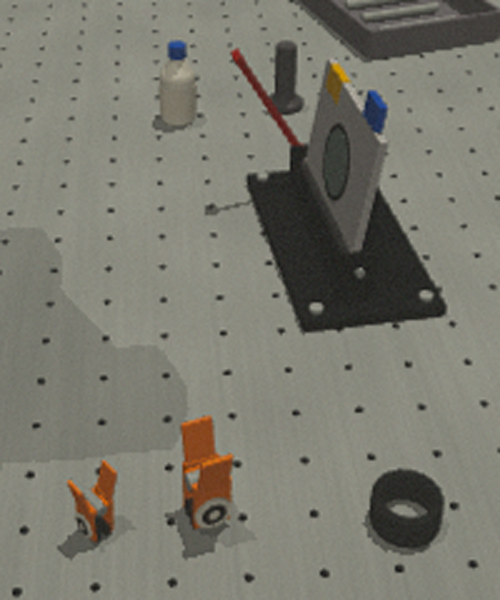

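View pics/top0a.png

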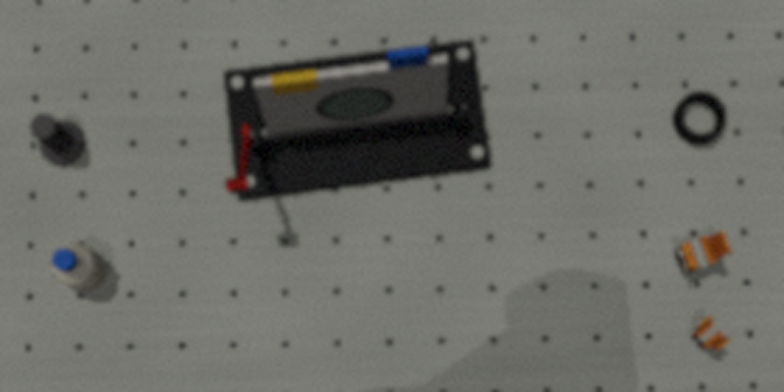

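View pics/top0.png

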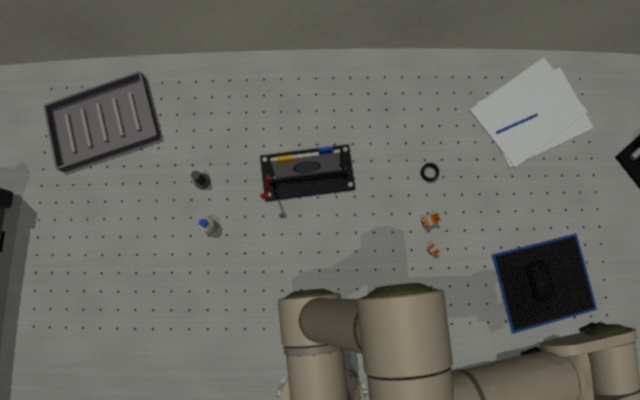

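Run:
```python
import cv2
a=cv2.imread("pics/side0.png");b=cv2.imread("pics/top0.png")
cv2.imwrite("pics/side0b.png",cv2.resize(a[310:375,250:335],None,fx=9,fy=9,interpolation=cv2.INTER_CUBIC)) 
cv2.imwrite("pics/top0b.png",cv2.resize(b[205:260,410:460],None,fx=10,fy=10,interpolation=cv2.INTER_CUBIC))
```

```text
(no output)
```

View pics/side0b.png

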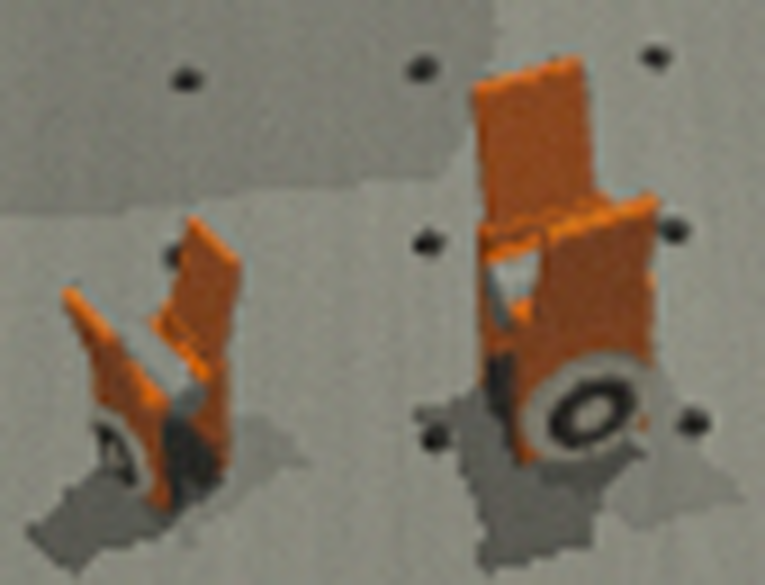

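View pics/top0b.png

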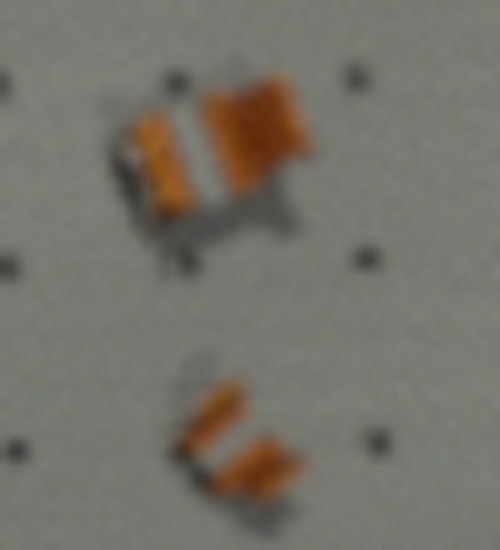

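```bash
cat > h.py <<'E'
import numpy as np,cv2
from scipy.optimize import least_squares
from scipy.spatial.transform import Rotation as Rot
def proj(d,X):
    X=np.atleast_2d(X);c=X@np.array(d["R"]).T+np.array(d["t"])
    s=c[:,:2]/c[:,2:];r2=(s**2).sum(1,keepdims=True);s=s*(1+d["k1"]*r2)
    f=200/np.tan(np.radians(d["fovy"])/2)
    return s*f+[d["cx"],d["cy"]]
def zrot(a): return Rot.from_euler("z",a).as_matrix()
E
python3 - <<'E'
from h import *
import pickle
from station import cams
S=cams.snapshot("side");T=cams.snapshot("top");pickle.dump((S,T),open("cal.pkl","wb"))
cs=lambda u,v:((u+.5)/9-.5+250,(v+.5)/9-.5+310)
ct=lambda u,v:((u+.5)/10-.5+410,(v+.5)/10-.5+205)
sp=np.array([cs(545,235),cs(657,200),cs(477,88),cs(580,62),cs(592,410)])
tp=np.array([ct(287,78),ct(312,155)])
M=np.array([[-11,-22.5,73],[11,-22.5,73],[-11,22.5,73],[11,22.5,73],[0,-15.5,16]])/1000.
def w(p,m): return m@zrot(p[2]).T+[p[0],p[1],0]
def f(p):
    return np.r_[(proj(S,w(p,M))-sp).ravel(),(proj(T,w(p,M[[1,0]]))-tp).ravel()]
for y0 in(-.3,0,.3,.6):
    r=least_squares(f,[.36,-.2,y0]);print(np.round(r.x,4),r.cost,np.round(r.fun,1))
E
```

```text
[ 0.475  -0.2955  0.2869] 8.757527473589008 [ 0.3  0.2  0.6  0.6 -1.  -2.1 -0.2 -2.4 -0.1  0.6  1.4 -0.5  1.8 -0.2]
[ 0.475  -0.2955  0.2869] 8.757527473406153 [ 0.3  0.2  0.6  0.6 -1.  -2.1 -0.2 -2.4 -0.1  0.6  1.4 -0.5  1.8 -0.2]
[ 0.475  -0.2955  0.2869] 8.757527473284995 [ 0.3  0.2  0.6  0.6 -1.  -2.1 -0.2 -2.4 -0.1  0.6  1.4 -0.5  1.8 -0.2]
[ 0.475  -0.2955  0.2869] 8.757527473209379 [ 0.3  0.2  0.6  0.6 -1.  -2.1 -0.2 -2.4 -0.1  0.6  1.4 -0.5  1.8 -0.2]
```

Run:
```python
from h import *
import pickle
S,T=pickle.load(open("cal.pkl","rb"))
p=[.475,-.2955,.2869]
def pl(s): # lever plate outer face, target circle
    q=np.array([[-11,s*22.5,73],[11,s*22.5,73],[11,s*10,38],[-11,s*10,38]])/1000.
    a=np.linspace(0,2*np.pi,24);c=np.c_[13*np.cos(a),0*a+s*15.5,16+13*np.sin(a)]/1000
    return [q,c]
for d,n,(x0,y0,x1,y1),k in((S,"s",(285,305,340,370),10),(T,"t",(415,205,455,235),16)):
    im=cv2.resize(d["img"][y0:y1,x0:x1,::-1],None,fx=k,fy=k,interpolation=cv2.INTER_CUBIC)
    for s,col in((-1,(255,0,0)),(1,(0,255,0))):
        for q in pl(s):
            u=proj(d,q@zrot(p[2]).T+[p[0],p[1],0]);u=(u+.5-[x0,y0])*k-.5
            cv2.polylines(im,[u.astype(int)],True,col,1)
    cv2.imwrite(f"pics/ov_{n}.png",im[:600])
```

```text
(no output)
```

View pics/ov_s.png

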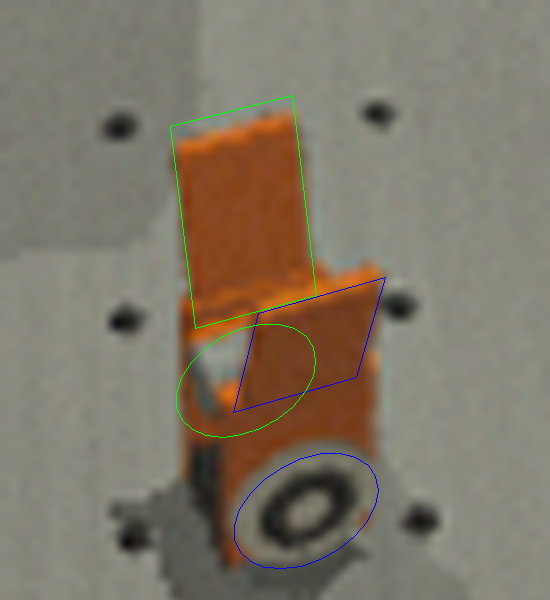

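View pics/ov_t.png

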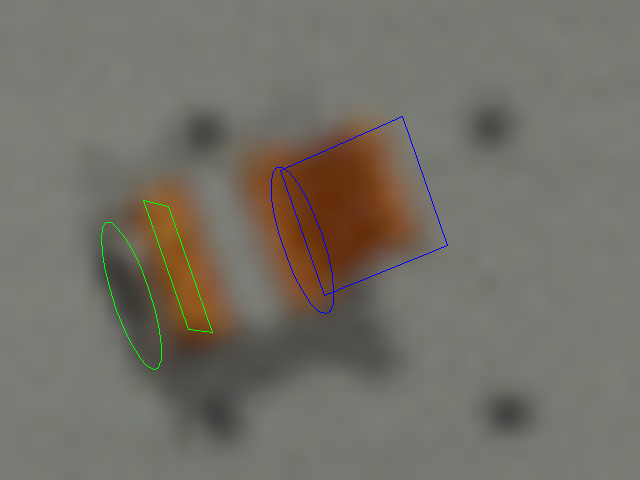

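```bash
python3 - <<'E'
from h import *
import pickle
S,T=pickle.load(open("cal.pkl","rb"))
cs=lambda u,v:((u+.5)/10-.5+285,(v+.5)/10-.5+305)
ct=lambda u,v:((u+.5)/16-.5+415,(v+.5)/16-.5+205)
sp=np.array([cs(258,302),cs(385,270),cs(178,147),cs(291,112),cs(309,510)])
tp=np.array([ct(373,122),ct(418,238),ct(148,185),ct(190,340)])
def w(p,m): return m@zrot(p[2]).T+[p[0],p[1],0]
def f(p):
    h=p[3]*1000
    M=np.array([[-11,-h,73],[11,-h,73],[-11,h,73],[11,h,73],[0,-15.5,16]])/1000.
    return np.r_[(proj(S,w(p,M))-sp).ravel(),.8*(proj(T,w(p,M[[1,0]]))-tp[:2]).ravel()]
r=least_squares(f,[.47,-.29,.3,.021]);print(np.round(r.x,4),r.cost,np.round(r.fun,1))
p=r.x
# same, separate cams
# flap: hand pixel picks later
for z in(0.0,.073): print(proj(T,[[p[0],p[1],z]]),proj(S,[[p[0],p[1],z]]))
E
python3 - <<'E'
import cv2
a=cv2.imread("pics/side0.png");b=cv2.imread("pics/top0.png")
cv2.imwrite("pics/side0c.png",cv2.resize(a[160:285,310:415],None,fx=4.8*1,fy=4.8,interpolation=cv2.INTER_CUBIC)) 
cv2.imwrite("pics/top0c.png",cv2.resize(b[140:205,255:360],None,fx=7,fy=7,interpolation=cv2.INTER_CUBIC))
E
```

```text
[ 0.4752 -0.2961  0.3297  0.019 ] 0.9720143953891119 [ 0.  -0.1 -0.2 -0.8 -0.4 -0.1  0.4 -0.2  0.2  0.3  0.4 -0.2  0.7  0.3]
[[426.9898589  221.97595943]] [[312.25204227 355.84421771]]
[[433.22832513 218.38507324]] [[312.25892522 324.88166566]]
```

View pics/side0c.png

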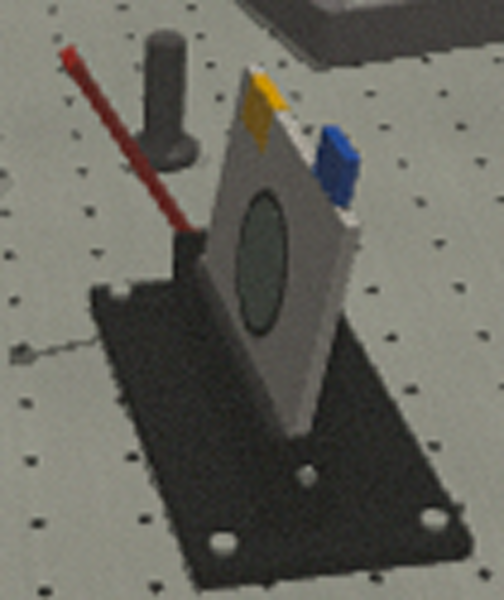

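View pics/top0c.png

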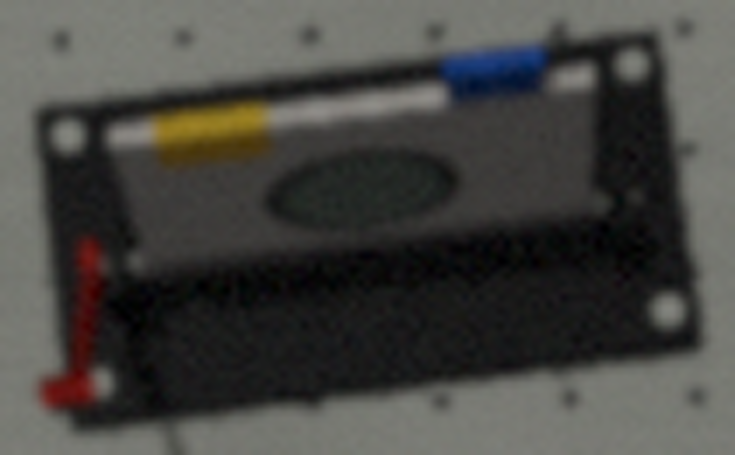

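```bash
cat >> h.py <<'E'
def flapw(hx,hy,yaw,a,L):
    L=np.atleast_2d(L).astype(float);x=L[:,0]*np.cos(a)-L[:,2]*np.sin(a);z=L[:,0]*np.sin(a)+L[:,2]*np.cos(a)
    return np.c_[x,L[:,1],z]@zrot(yaw).T+[hx,hy,.040]
E
python3 - <<'E'
from h import *
import pickle
S,T=pickle.load(open("cal.pkl","rb"))
cs=lambda u,v:((u+.5)/4.8-.5+310,(v+.5)/4.8-.5+160)
ct=lambda u,v:((u+.5)/7-.5+255,(v+.5)/7-.5+140)
Ls=np.array([[-4,-85,120],[4,-85,120],[-4,85,120],[4,85,120]])/1e3
sp=np.array([cs(344,226),cs(359,222),cs(246,68),cs(262,70)])
Lt=np.array([[0,85,120],[0,-85,120],[0,70,120],[0,30,120],[0,-33,143],[0,-67,143]])/1e3
tp=np.array([ct(108,137),ct(597,78),ct(155,122),ct(268,112),ct(443,64),ct(545,57)])
def f(p,a=-.15):
    return np.r_[(proj(S,flapw(*p[:3],a,Ls))-sp).ravel(),(proj(T,flapw(*p[:3],a,Lt))-tp).ravel()]
r=least_squares(f,[.55,.05,0.1]);print(np.round(r.x,4),r.cost,np.round(r.fun,1))
r2=least_squares(lambda p:f(p[:3],p[3]),[.55,.05,0.1,-.15]);print("free a",np.round(r2.x,4),r2.cost)
p=r.x
sp2=np.array(cs(68,52));tp2=np.array(ct(72,391))
def g(q): 
    X=flapw(*p,q[0],[[0,q[1],.135]]); return np.r_[(proj(S,X)-sp2).ravel(),(proj(T,X)-tp2).ravel()]
q=least_squares(g,[.45,.106]);print(q.x,np.round(q.fun,1))
# base holes of pointer arm bottom
for n,L in(("spot",[0,.05,.12]),("tab",[0,-.05,.135])):print(n,flapw(*p,-.15,L))
for d,n,(x0,y0,x1,y1),k in((S,"s",(310,160,415,285),4.8),(T,"t",(255,140,360,205),7)):
    im=cv2.resize(d["img"][y0:y1,x0:x1,::-1],None,fx=k,fy=k,interpolation=cv2.INTER_CUBIC)
    def dr(a,L,col):
        u=(proj(d,flapw(*p,a,np.array(L)/1e3))+.5-[x0,y0])*k-.5
        cv2.polylines(im,[u.astype(int)],False,col,1)
    for x in(-4,4):
        dr(-.15,[[x,-85,0],[x,-85,120],[x,85,120],[x,85,0],[x,-85,0]],(0,255,0))
        dr(-.15,[[x,-67,120],[x,-67,143],[x,-33,143],[x,-33,120]],(255,255,0))
        dr(q.x[0],[[x,106,20],[x,106,135]],(255,0,255))
    cv2.imwrite(f"pics/fl_{n}.png",im)
E
```

```text
[0.6092 0.0275 0.0961] 3.1967180213911925 [-0.2 -0.1  0.3  0.9  0.1 -1.3 -0.1 -1.4  0.4 -0.7 -0.1 -0.1 -0.2  0.7
  0.   0.3  0.5  0.3  0.  -0.2]
free a [ 0.6045  0.0273  0.0949 -0.1902] 2.9480347365854875
[0.55197085 0.10938445] [ 0.8  1.6 -0.8 -0. ]
spot [[0.62225371 0.07898631 0.15865253]]
tab [[ 0.63408465 -0.02033667  0.1734841 ]]
```

View pics/fl_s.png

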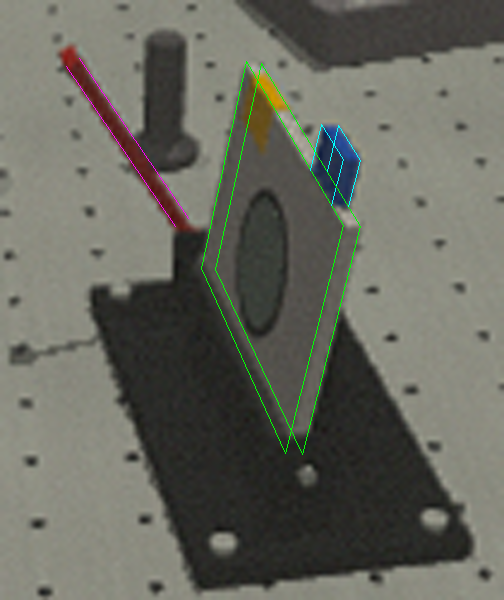

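View pics/fl_t.png

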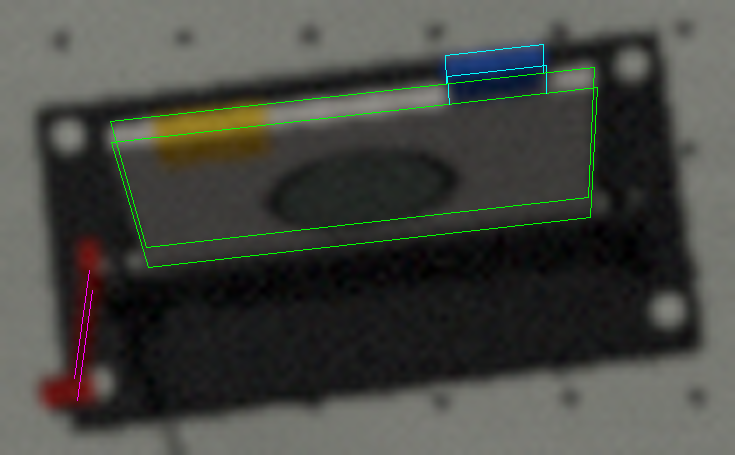

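```bash
python3 -m pendant '[[[0,5.2,-1.4,0,0,0,0],[0,5.2,-1.4,0,0,0,0],[0,5.2,-1.4,0,0,0,0],[0,5.2,-1.4,0,0,0,0],[0,5.2,-1.4,0,0,0,0]]]'
cat >> h.py <<'E'
def togo(pos,Rt):
    "print tool-frame delta to target TCP pos (m) and rotation"
    from station import manip
    s=manip.sense();q=np.array(s["tool_rot"]);R=Rot.from_quat(np.r_[q[1:],q[0]]).as_matrix()
    d=R.T@(np.array(pos)-s["position"])*100
    w=Rot.from_matrix(R.T@Rt).as_rotvec(degrees=True)
    print("t",round(s["t"],2),"pos",np.round(s["position"],4),"F",np.round(s["wrist_force"],1),"gap",round(float(s["finger_gap"]),4),"| d cm",np.round(d,2),"w deg",np.round(w,2))
def tooldown(yaw): # x axis at yaw, z down
    c,s=np.cos(yaw),np.sin(yaw); return np.array([[c,s,0],[s,-c,0],[0,0,-1]])
E
python3 -c "
from h import *
togo([.475,-.296,.0398],tooldown(.315))"
```

```text
t: 1.92
position: [0.3892, -0.3537, 0.2387]
tool_rot: [0.001, 0.989, 0.149, 0.0]
wrist_force: [0.0, -0.7, -0.5]
finger_gap: 0.0883
t 1.93 pos [ 0.3892 -0.3537  0.2387] F [ 0.  -0.7 -0.5] gap 0.0883 | d cm [ 9.9  -3.01 19.89] w deg [ 0.06  0.   -0.92]
```

```bash
python3 -m pendant '[[[0,5,-1.5,0,0,0,-0.9],[0,4.5,-1.4,2,0,0,0],[0,0,0,5,0,0,0],[0,0,0,4,0,0,0],[0,0,0,0,0,0,0]]]'
python3 -c "
from h import *
togo([.475,-.296,.0398],tooldown(.315))
from station import cams
for c in('side','top'):
  d=cams.snapshot(c);cv2.imwrite('pics/%s1.png'%c,d['img'][:,:,::-1])
a=cv2.imread('pics/side1.png')[230:390,230:400];b=cv2.imread('pics/top1.png')[180:260,380:480]
cv2.imwrite('pics/m1.png',np.hstack([cv2.resize(a,(510,480)),cv2.resize(b,(290,480))]))"
```

```text
t: 2.55
position: [0.477, -0.2928, 0.1266]
tool_rot: [0.002, 0.987, 0.16, 0.001]
wrist_force: [0.9, -0.2, 0.8]
finger_gap: 0.0882
t 2.55 pos [ 0.477  -0.2928  0.1266] F [ 0.9 -0.2  0.8] gap 0.0882 | d cm [-0.3   0.21  8.68] w deg [ 0.2  -0.09  0.35]
```

View pics/m1.png

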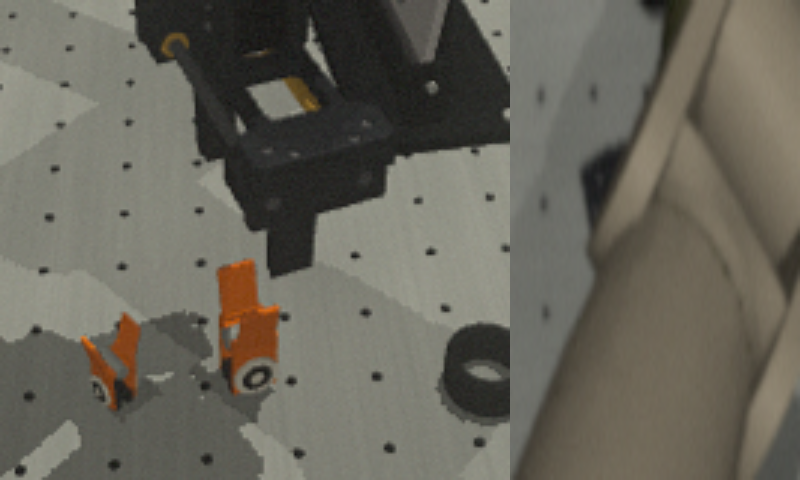

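```bash
python3 -m pendant '[[[0,-0.3,0.2,2.5,0,0,0],[0,0,0,2.5,0,0,0],[0,0,0,2,0,0,0],[0,0,0,0,0,0,0]]]'
python3 -c "
from h import *
togo([.475,-.296,.0398],tooldown(.315))
from station import cams
d=cams.snapshot('side');cv2.imwrite('pics/s2.png',cv2.resize(d['img'][270:380,240:370,::-1],None,fx=5,fy=5,interpolation=2))"
```

```text
t: 3.15
position: [0.4797, -0.302, 0.0674]
tool_rot: [0.01, 0.987, 0.159, 0.008]
wrist_force: [0.2, 0.4, 0.7]
finger_gap: 0.088
t 3.15 pos [ 0.4797 -0.302   0.0674] F [0.2 0.4 0.7] gap 0.088 | d cm [-0.29 -0.78  2.74] w deg [ 1.3  -0.67  0.24]
```

View pics/s2.png

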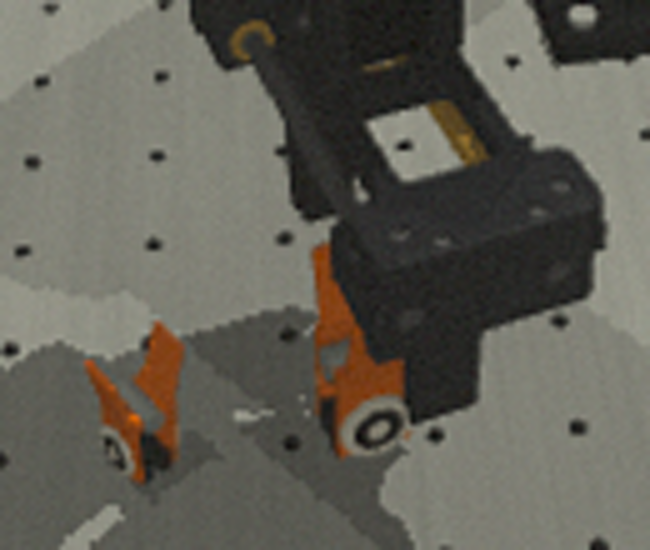

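```bash
python3 -m pendant '[[[0,-0.3,-0.8,0,1.3,-0.7,0.2],[0,0,0,0,0,0,0]]]'
python3 -c "
from h import *
togo([.475,-.296,.0398],tooldown(.315))
"
```

```text
t: 3.45
position: [0.4754, -0.2962, 0.0711]
tool_rot: [0.002, 0.988, 0.157, 0.001]
wrist_force: [-0.0, -0.2, -1.1]
finger_gap: 0.0881
t 3.45 pos [ 0.4754 -0.2962  0.0711] F [-0.  -0.2 -1.1] gap 0.0881 | d cm [-0.03 -0.05  3.12] w deg [ 0.23 -0.09  0.02]
```

```bash
python3 -m pendant '[[[0,0,0,1.6,0,0,0],[0,0,0,1.5,0,0,0],[0,0,0,0,0,0,0]]]'
python3 -c "
from h import *
togo([.475,-.296,.0398],tooldown(.315))
from station import cams,manip
s=manip.sense();q=s['tool_rot'];R=Rot.from_quat(np.r_[q[1:],q[0]]).as_matrix()
d=cams.snapshot('side');im=cv2.resize(d['img'][270:380,240:370,::-1],None,fx=5,fy=5,interpolation=2)
for P in [[.009,.044,0],[-.009,.044,0],[-.009,.0615,0],[.009,.0615,0],[0,0,0],[0,0,-.0187]]:
  u=(proj(d,R@np.array(P)+s['position'])[0]+.5-[240,270])*5;cv2.circle(im,tuple(int(v) for v in u),3,(0,255,0),-1)
cv2.imwrite('pics/s3.png',im)"
```

```text
t: 3.82
position: [0.4754, -0.2963, 0.038]
tool_rot: [0.002, 0.988, 0.157, 0.001]
wrist_force: [0.5, -0.5, -0.4]
finger_gap: 0.0881
t 3.83 pos [ 0.4754 -0.2963  0.038 ] F [ 0.5 -0.5 -0.4] gap 0.0881 | d cm [-0.03 -0.04 -0.18] w deg [ 0.23 -0.1   0.03]
```

View pics/s3.png

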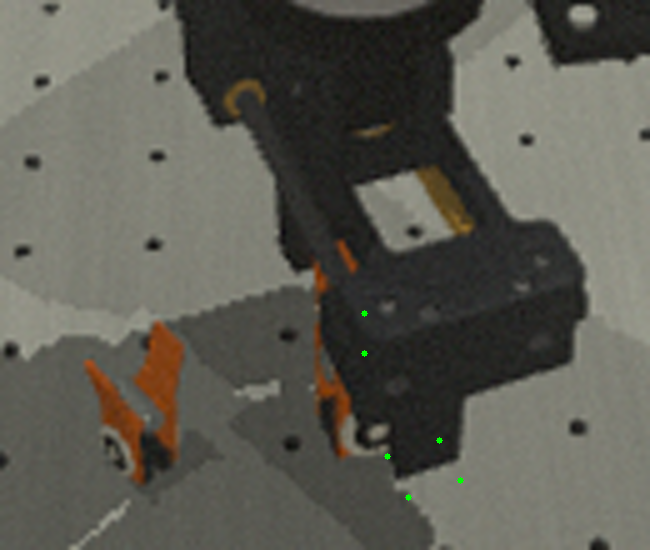

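```bash
python3 -m pendant '[[[255,0,0,0,0,0,0],[255,0,0,0,0,0,0],[255,0,0,0,0,0,0],[255,0,0,0,0,0,0],[255,0,0,0,0,0,0]]]'
```

```text
t: 4.5
position: [0.4761, -0.2969, 0.0395]
tool_rot: [0.003, 0.988, 0.157, 0.002]
wrist_force: [0.4, 0.6, 0.5]
finger_gap: 0.0405
```

```bash
python3 -m pendant '[[[255,0,0,0,0,0,0],[255,0,0,0,0,0,0],[255,0,0,0,0,0,0],[255,0,0,0,0,0,0]]]'
python3 -c "
from h import *
togo([.475,-.296,.0398],tooldown(.315))
from station import cams
d=cams.snapshot('side');cv2.imwrite('pics/s4.png',cv2.resize(d['img'][270:380,240:370,::-1],None,fx=5,fy=5,interpolation=2))"
```

```text
t: 5.0
position: [0.4762, -0.2965, 0.0404]
tool_rot: [0.003, 0.988, 0.157, 0.002]
wrist_force: [0.2, 1.2, -0.6]
finger_gap: 0.0247
t 5.0 pos [ 0.4762 -0.2965  0.0404] F [ 0.2  1.2 -0.6] gap 0.0247 | d cm [-0.1  -0.09  0.06] w deg [ 0.34 -0.19  0.03]
```

View pics/s4.png

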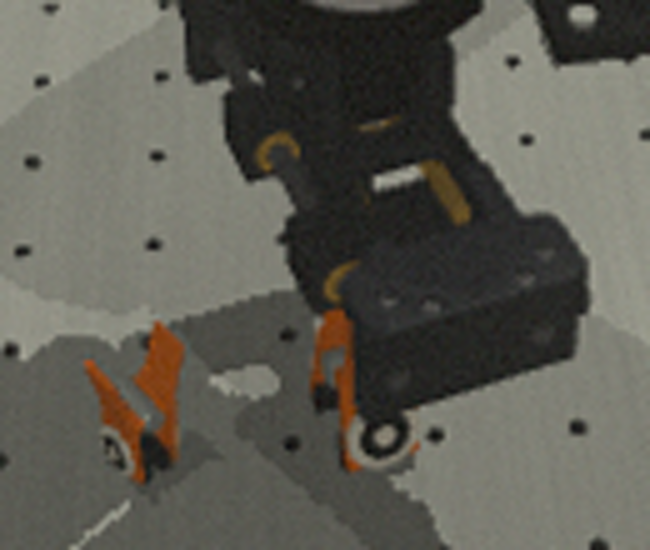

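```bash
cat >> h.py <<'E'
FP=[.6092,.0275,.0961]
def flapR(a,yaw=None):
    yaw=FP[2] if yaw is None else yaw
    c,s=np.cos(a),np.sin(a)
    B=np.array([[c,0,-s],[0,1,0],[s,0,c]]);F=zrot(yaw)@B
    return np.c_[F[:,1],F[:,0],-F[:,2]]
def fgo(y,z,a,x=0):
    togo(flapw(*FP,a,[x,y,z])[0],flapR(a))
E
python3 -m pendant '[[[255,0,0,-5,0,0,0],[255,0,0,-5,0,0,0],[255,0,0,-5,0,0,0],[255,0,0,-5,0,0,0],[255,0,0,0,0,0,0]]]'
python3 -c "
from h import *
fgo(.05,.137+.08,-.15)
from station import cams,manip
print(np.round(manip.sense()['qpos'],3))
d=cams.snapshot('side');cv2.imwrite('pics/s5.png',cv2.resize(d['img'][150:310,230:390,::-1],None,fx=3.7,fy=3.7,interpolation=2))"
```

```text
t: 5.68
position: [0.4748, -0.2956, 0.2454]
tool_rot: [0.002, 0.988, 0.157, 0.001]
wrist_force: [0.4, -0.3, -2.2]
finger_gap: 0.025
t 5.67 pos [ 0.4748 -0.2956  0.2454] F [ 0.4 -0.3 -2.2] gap 0.025 | d cm [ 27.04 -30.73  -0.98] w deg [  7.5   -5.76 -77.31]
[-0.766  0.382  1.384 -0.     1.371  0.489]
```

View pics/s5.png

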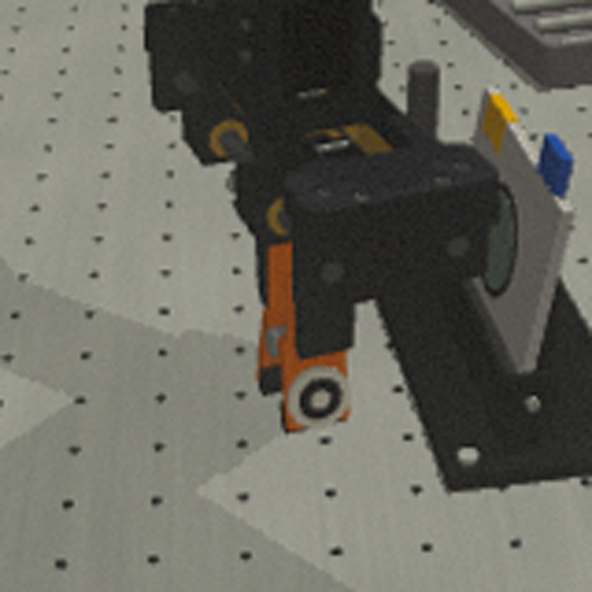

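```bash
python3 -c "
from h import *
import pickle
S,T=pickle.load(open('cal.pkl','rb'))
R=tooldown(.315)
for dx in(-.01,-.005,0,.005): print(dx,proj(S,R@np.array([dx,.0201,.020])+[.4748,-.2956,.2454]))"
python3 -m pendant '[[[255,3.2,-3.9,-0.8,0,0,-9.6],[255,3.8,-3.3,-0.8,0,0,-9.6],[255,4.3,-2.6,-0.8,0,0,-9.6],[255,4.7,-1.9,-0.8,0,0,-9.6],[255,4.9,-1.1,-0.8,0,0,-9.6]]]'
python3 -c "
from h import *
fgo(.05,.137+.08,-.15)"
```

```text
-0.01 [[310.56607919 257.95374001]]
-0.005 [[313.78904282 257.20289216]]
0 [[316.99406195 256.45621479]]
0.005 [[320.18128404 255.71367372]]
t: 6.35
position: [0.5632, -0.0549, 0.2741]
tool_rot: [-0.007, 0.833, 0.553, -0.004]
wrist_force: [0.7, 0.3, -1.1]
finger_gap: 0.0248
t 6.35 pos [ 0.5632 -0.0549  0.2741] F [ 0.7  0.3 -1.1] gap 0.0248 | d cm [15.31  1.55  1.94] w deg [  7.5   -2.43 -28.26]
```

```bash
python3 -m pendant '[[[255,4.5,0.5,0,2.5,-0.8,-9.5],[255,4.3,1.2,0,2.5,-0.8,-9.5],[255,4,1.8,0,2.5,-0.8,-9],[255,0,0,0,0,0,0],[255,0,0,0,0,0,0]]]'
python3 -c "
from h import *
fgo(.05,.137+.06,-.15)"
```

```text
t: 6.98
position: [0.627, 0.0695, 0.2608]
tool_rot: [-0.057, 0.664, 0.743, -0.061]
wrist_force: [-0.2, 0.4, -1.6]
finger_gap: 0.0245
t 6.97 pos [0.627  0.0695 0.2608] F [-0.2  0.4 -1.6] gap 0.0245 | d cm [0.97 1.21 2.44] w deg [-1.03 -0.05  0.93]
```

```bash
python3 -m pendant '[[[255,0.95,1.2,1.5,-1,0,0.9],[255,0,0,0,0,0,0],[255,0,0,0,0,0,0]]]'
python3 -c "
from h import *
fgo(.05,.137+.04,-.15)
from station import cams,manip
s=manip.sense()
ims=[]
for c,(x0,y0,x1,y1) in(('side',(290,120,410,230)),('top',(240,110,360,210))):
  d=cams.snapshot(c);im=d['img'][y0:y1,x0:x1,::-1];ims.append(cv2.resize(im,(400,int(400*im.shape[0]/im.shape[1])),interpolation=2))
h=min(i.shape[0] for i in ims);cv2.imwrite('pics/s6.png',np.hstack([i[:h] for i in ims]))"
```

```text
t: 7.35
position: [0.6344, 0.077, 0.2438]
tool_rot: [-0.051, 0.672, 0.736, -0.056]
wrist_force: [1.1, -0.0, -1.0]
finger_gap: 0.025
t 7.35 pos [0.6344 0.077  0.2438] F [ 1.1 -0.  -1. ] gap 0.025 | d cm [0.31 0.1  2.9 ] w deg [-0.06 -0.07 -0.31]
```

View pics/s6.png

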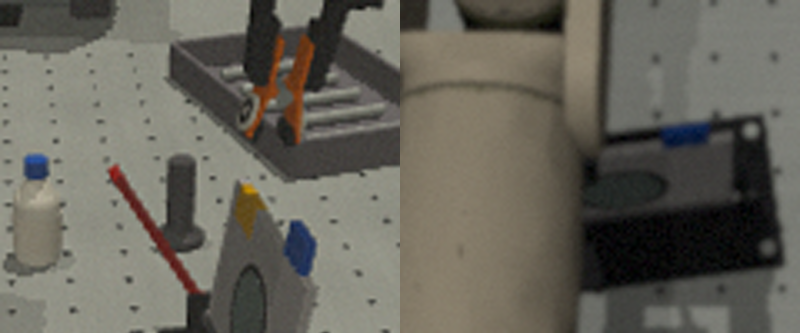

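```bash
python3 -c "
from h import *
from station import cams,manip
fgo(.05,.137+.04,-.15)
s=manip.sense();q=s['tool_rot'];R=Rot.from_quat(np.r_[q[1:],q[0]]).as_matrix()
d=cams.snapshot('side');x0,y0,k=325,125,9
im=cv2.resize(d['img'][y0:y0+65,x0:x0+75,::-1],None,fx=k,fy=k,interpolation=2)
def dot(X,c):
  for u in proj(d,X): cv2.circle(im,tuple(int(v) for v in (u+.5-[x0,y0])*k),3,c,-1)
T=lambda P:np.array(P)@R.T+s['position']
dot(T([[0,0,.0039],[0,0,.0339]]),(0,255,0))
a=.25
for sg in(1,-1):
  # lever top outer, tip outer bottoms on the -x tool side(near camera: tool x=+y so near = -x)
  dot(T([[-.011,sg*.0125,.0039-.034],[-.013,sg*.0128,.0039+.0355]]),(255,0,255))
dot(flapw(*FP,-.15,[[0,.05,.12],[-.004,.07,.12],[.004,.07,.12],[-.004,.03,.12],[.004,.03,.12],[-.004,.07,.096],[-.004,.03,.096]]),(255,255,0))
cv2.imwrite('pics/s7.png',im)"
```

```text
t 7.45 pos [0.6345 0.0772 0.2437] F [ 0.1 -0.1 -0.7] gap 0.0247 | d cm [0.29 0.09 2.88] w deg [-0.06 -0.07 -0.3 ]
```

View pics/s7.png

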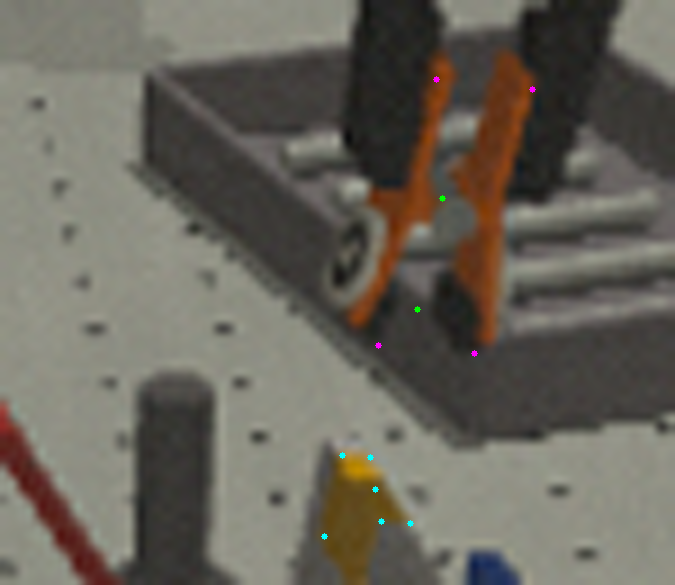

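```bash
python3 -m pendant '[[[255,0.3,0.1,1.3,0,0,-0.3],[255,0,0,1.3,0,0,0],[255,0,0,1,0,0,0],[255,0,0,0,0,0,0]]]'
python3 -c "
from h import *
from station import cams,manip
fgo(.05,.137,-.15)
s=manip.sense();q=s['tool_rot'];R=Rot.from_quat(np.r_[q[1:],q[0]]).as_matrix()
d=cams.snapshot('side');x0,y0,k=325,125,9
im=cv2.resize(d['img'][y0:y0+65,x0:x0+75,::-1],None,fx=k,fy=k,interpolation=2)
cv2.imwrite('pics/s8.png',im)"
```

```text
t: 8.0
position: [0.629, 0.08, 0.205]
tool_rot: [-0.052, 0.67, 0.738, -0.056]
wrist_force: [0.1, -0.1, 0.3]
finger_gap: 0.025
t 8.0 pos [0.629 0.08  0.205] F [ 0.1 -0.1  0.3] gap 0.025 | d cm [-0.04  0.02  2.98] w deg [-0.12 -0.08  0.03]
```

View pics/s8.png

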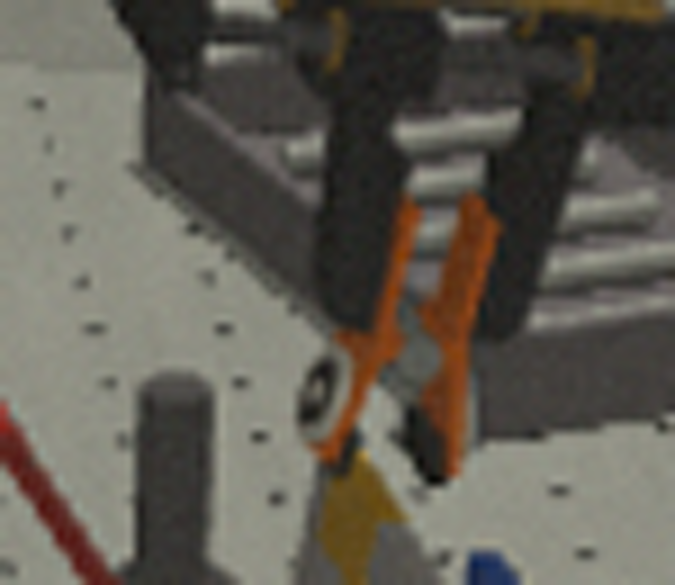

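```bash
python3 -m pendant '[[[255,0,0.15,1,0,0,0],[255,0,0,1,0,0,0],[255,0,0,0,0,0,0]]]'
python3 -c "
from h import *
from station import cams,manip
fgo(.05,.137,-.15)
s=manip.sense();q=s['tool_rot'];R=Rot.from_quat(np.r_[q[1:],q[0]]).as_matrix()
d=cams.snapshot('side');x0,y0,k=325,125,9
im=cv2.resize(d['img'][y0:y0+65,x0:x0+75,::-1],None,fx=k,fy=k,interpolation=2)
cv2.imwrite('pics/s9.png',im)"
```

```text
t: 8.43
position: [0.6278, 0.0798, 0.1844]
tool_rot: [-0.051, 0.67, 0.738, -0.055]
wrist_force: [-0.3, 0.6, -1.6]
finger_gap: 0.025
t 8.43 pos [0.6278 0.0798 0.1844] F [-0.3  0.6 -1.6] gap 0.025 | d cm [-0.02 -0.17  0.93] w deg [-0.03 -0.06  0.03]
```

View pics/s9.png

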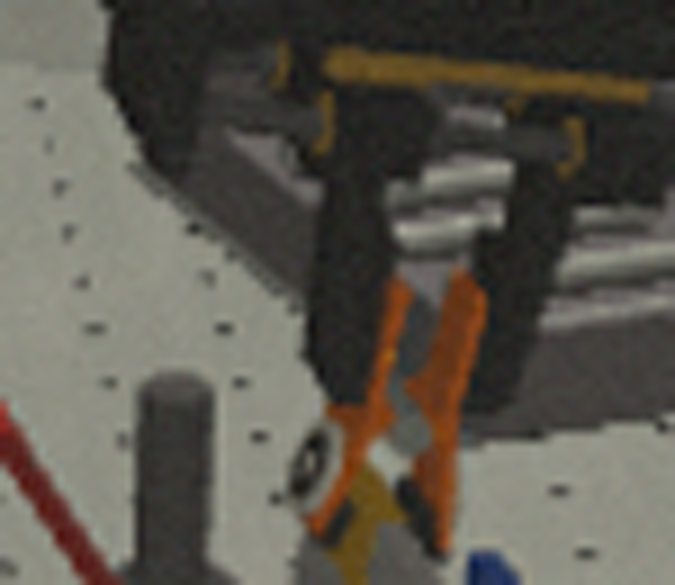

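```bash
python3 -m pendant '[[[255,0,0,0.6,0,0,0],[255,0,0,0.5,0,0,0],[255,0,0,0,0,0,0]]]'
python3 -c "
from h import *
from station import cams,manip
fgo(.05,.137,-.15)
s=manip.sense();q=s['tool_rot'];R=Rot.from_quat(np.r_[q[1:],q[0]]).as_matrix()
d=cams.snapshot('side');x0,y0,k=325,140,9
im=cv2.resize(d['img'][y0:y0+65,x0:x0+75,::-1],None,fx=k,fy=k,interpolation=2)
cv2.imwrite('pics/s10.png',im)"
```

```text
t: 8.85
position: [0.6265, 0.0796, 0.1737]
tool_rot: [-0.05, 0.67, 0.738, -0.055]
wrist_force: [-0.0, -1.0, -1.0]
finger_gap: 0.0248
t 8.85 pos [0.6265 0.0796 0.1737] F [-0. -1. -1.] gap 0.0248 | d cm [-0.02 -0.2  -0.15] w deg [ 0.06 -0.05  0.02]
```

View pics/s10.png

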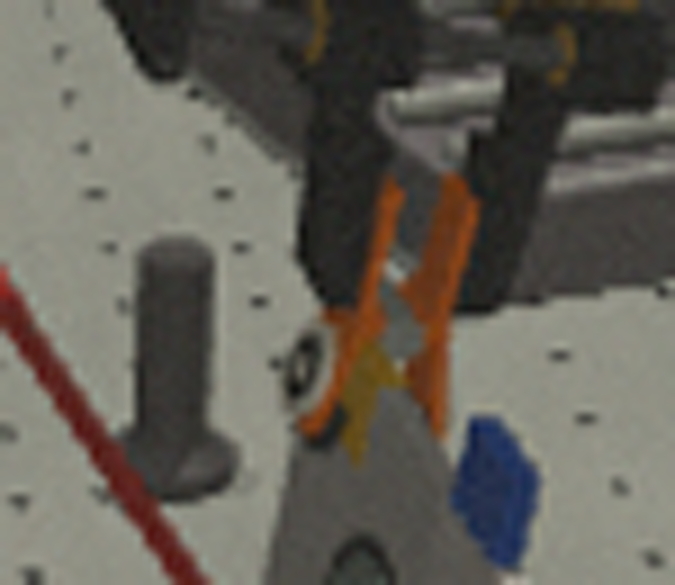

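```bash
python3 -m pendant '[[[120,0,0,0,0,0,0],[120,0,0,0,0,0,0],[60,0,0,0,0,0,0],[0,0,0,0,0,0,0],[0,0,0,0,0,0,0]]]'
python3 -c "
from h import *
from station import cams,manip
fgo(.05,.137,-.15)
d=cams.snapshot('side');x0,y0,k=325,140,9
im=cv2.resize(d['img'][y0:y0+65,x0:x0+75,::-1],None,fx=k,fy=k,interpolation=2)
cv2.imwrite('pics/s11.png',im)"
```

```text
t: 9.52
position: [0.6269, 0.0796, 0.1748]
tool_rot: [-0.05, 0.67, 0.738, -0.054]
wrist_force: [0.0, 0.3, 0.1]
finger_gap: 0.0725
t 9.53 pos [0.6269 0.0796 0.1748] F [0.  0.3 0.1] gap 0.0725 | d cm [-0.01 -0.23 -0.04] w deg [ 0.17 -0.04  0.02]
```

View pics/s11.png

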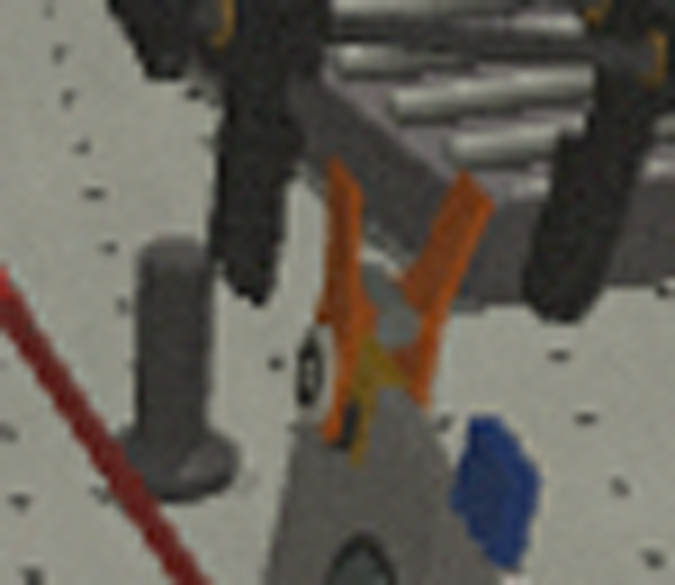

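```bash
python3 -m pendant '[[[0,0,0,-2.5,0,0,0],[0,0,0,-2.5,0,0,0],[0,0,0,-2.2,0,0,0],[0,-3,0,0,0,0,0],[0,-3,0,0,0,0,0]]]'
python3 -c "
from h import *
fgo(-.05,.117+.045,-.15,.001)"
```

```text
t: 10.2
position: [0.6435, 0.0214, 0.2483]
tool_rot: [-0.05, 0.669, 0.739, -0.054]
wrist_force: [0.1, 0.3, -0.5]
finger_gap: 0.0879
t 10.2 pos [0.6435 0.0214 0.2483] F [ 0.1  0.3 -0.5] gap 0.0879 | d cm [-4.07 -0.13  4.9 ] w deg [ 0.18 -0.01  0.21]
```

```bash
python3 -m pendant '[[[0,-4.05,-0.13,0,0,0,0],[0,0,0,2,0,0,0],[0,0,0,2,0,0,0],[0,0,0,0,0,0,0]]]'
python3 -c "
from h import *
from station import cams,manip
fgo(-.05,.117,-.15,.001)
d=cams.snapshot('side');x0,y0,k=325,130,8
im=cv2.resize(d['img'][y0:y0+75,x0:x0+80,::-1],None,fx=k,fy=k,interpolation=2)
cv2.imwrite('pics/s12.png',im)"
```

```text
t: 10.7
position: [0.6406, -0.0234, 0.2082]
tool_rot: [-0.049, 0.67, 0.738, -0.054]
wrist_force: [-0.4, -0.0, 1.0]
finger_gap: 0.088
t 10.7 pos [ 0.6406 -0.0234  0.2082] F [-0.4 -0.   1. ] gap 0.088 | d cm [ 0.37 -0.01  5.33] w deg [ 0.23 -0.01  0.04]
```

View pics/s12.png

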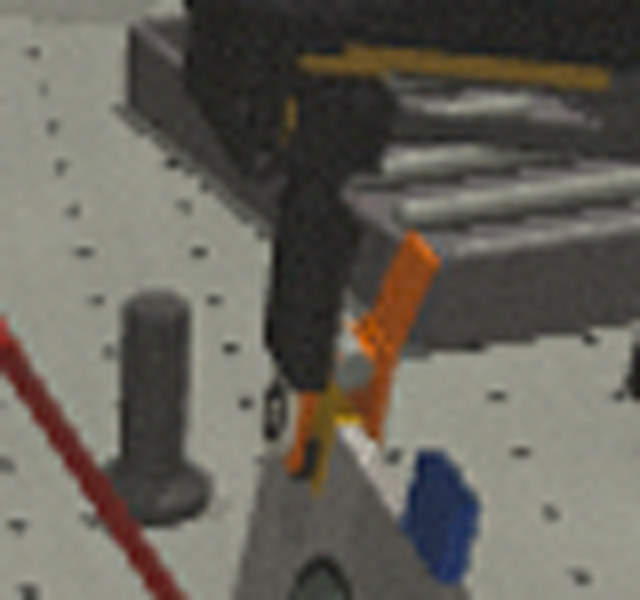

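```bash
python3 -m pendant '[[[0,0.35,0,2,0,0,0],[0,0,0,2,0,0,0],[0,0,0,0.9,0,0,0],[0,0,0,0,0,0,0]]]'
python3 -c "
from h import *
from station import cams,manip
fgo(-.05,.117,-.15,.001)
d=cams.snapshot('side');x0,y0,k=320,130,7
im=cv2.resize(d['img'][y0:y0+80,x0:x0+100,::-1],None,fx=k,fy=k,interpolation=2)
cv2.imwrite('pics/s13.png',im)"
```

```text
t: 11.25
position: [0.6357, -0.0201, 0.1643]
tool_rot: [-0.045, 0.67, 0.739, -0.051]
wrist_force: [-0.7, 0.0, -0.3]
finger_gap: 0.0883
t 11.25 pos [ 0.6357 -0.0201  0.1643] F [-0.7  0.  -0.3] gap 0.0883 | d cm [-0.01 -0.21  0.91] w deg [0.74 0.15 0.09]
```

View pics/s13.png

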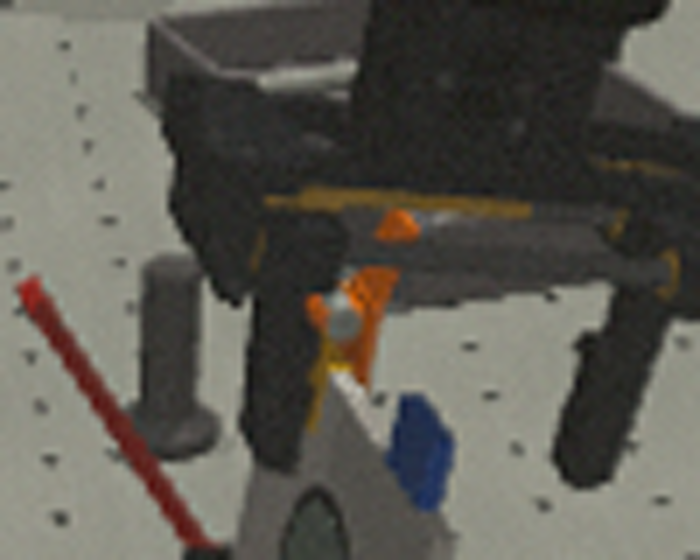

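```bash
python3 -m pendant '[[[0,0,-0.15,0.6,0.7,0,0],[0,0,0,0.4,0,0,0],[0,0,0,0,0,0,0]]]'
python3 -c "
from h import *
fgo(-.05,.117,-.15,.001)"
```

```text
t: 11.68
position: [0.6335, -0.0205, 0.1559]
tool_rot: [-0.048, 0.67, 0.739, -0.056]
wrist_force: [-0.1, -1.0, -0.1]
finger_gap: 0.0882
t 11.68 pos [ 0.6335 -0.0205  0.1559] F [-0.1 -1.  -0.1] gap 0.0882 | d cm [ 0.01 -0.1   0.05] w deg [0.17 0.2  0.08]
```

```bash
python3 -m pendant '[[[255,0,0,0,0,0,0],[255,0,0,0,0,0,0],[255,0,0,0,0,0,0],[255,0,0,0,0,0,0],[255,0,0,0,0,0,0]]]'; python3 -m pendant '[[[255,0,0,0,0,0,0],[255,0,0,0,0,0,0],[255,0,0,0,0,0,0],[255,0,0,0,0,0,0],[255,0,0,0,0,0,0]]]'
python3 -c "
from h import *
fgo(-.05,.117,-.15,.001)"
```

```text
t: 12.3
position: [0.6336, -0.0206, 0.1563]
tool_rot: [-0.048, 0.67, 0.739, -0.055]
wrist_force: [0.0, -0.1, -0.1]
finger_gap: 0.0401
t: 12.92
position: [0.6318, -0.0208, 0.1565]
tool_rot: [-0.05, 0.67, 0.739, -0.057]
wrist_force: [0.1, 0.3, -1.5]
finger_gap: 0.008
t 12.93 pos [ 0.6318 -0.0208  0.1565] F [ 0.1  0.3 -1.5] gap 0.008 | d cm [0.02 0.08 0.08] w deg [-0.14  0.2   0.11]
```

```bash
python3 -m pendant '[[[255,0,-0.6,0.02,-3,0,0],[255,0,-0.6,0.02,-3,0,0],[255,0,-0.6,0.02,-3,0,0],[255,0,0,0,0,0,0]]]'
cat >> h.py <<'E'
def ang():
    from station import manip
    s=manip.sense();q=np.array(s["tool_rot"]);R=Rot.from_quat(np.r_[q[1:],q[0]]).as_matrix()
    at=np.arctan2((zrot(FP[2]).T@-R[:,2])[0]*-1,-R[2,2])
    l=zrot(FP[2]).T@(s["position"]-np.array([FP[0],FP[1],.04]))
    ap=np.arctan2(-l[0],l[2]);print("tilt",round(at,4),"pos-angle",round(ap,4),"r",round(np.hypot(l[0],l[2]),4),"y",round(l[1],4),"F",np.round(s["wrist_force"],1),"M",np.round(s["torque"],2),"gap",round(float(s["finger_gap"]),4));return at,ap
E
python3 -c "
from h import *
at,ap=ang();fgo(-.05,.1178,at)"
```

```text
t: 13.42
position: [0.6134, -0.0228, 0.1578]
tool_rot: [0.004, 0.671, 0.741, 0.002]
wrist_force: [-0.4, -0.6, -2.2]
finger_gap: 0.0077
tilt 0.0085 pos-angle 0.0058 r 0.1178 y -0.0505 F [-0.4 -0.6 -2.2] M [-0.    0.09  0.19] gap 0.0077
t 13.43 pos [ 0.6134 -0.0228  0.1578] F [-0.4 -0.6 -2.2] gap 0.0077 | d cm [ 0.05 -0.03  0.  ] w deg [-0.    0.22  0.2 ]
```

Excellent tracking. Continue to ~0.45 and compare with the pointer.

```bash
python3 -m pendant '[[[255,0,-0.8,0.03,-4,0,0],[255,0,-0.8,0.03,-4,0,0],[255,0,-0.8,0.03,-4,0,0],[255,0,-0.8,0.03,-4,0,0],[255,0,0,0,0,0,0]]]'
python3 -c "
from h import *
at,ap=ang();fgo(-.05,.1178,at)"
```

```text
t: 14.05
position: [0.5818, -0.0264, 0.1531]
tool_rot: [0.098, 0.663, 0.734, 0.105]
wrist_force: [-2.0, 0.2, -1.3]
finger_gap: 0.0078
tilt 0.2883 pos-angle 0.2792 r 0.1177 y -0.051 F [-2.   0.2 -1.3] M [0.03 0.62 0.17] gap 0.0078
t 14.05 pos [ 0.5818 -0.0264  0.1531] F [-2.   0.2 -1.3] gap 0.0078 | d cm [ 0.1  -0.11 -0.01] w deg [-0.    0.12  0.33]
```

```bash
python3 -m pendant '[[[255,0.05,-0.8,0.03,-3.5,0,0.1],[255,0,-0.7,0.03,-3,0,0],[255,0,0,0,0,0,0]]]'
python3 -c "
from h import *
at,ap=ang();fgo(-.05,.1178,at)
from station import cams
for c,(x0,y0,x1,y1) in(('side',(300,120,420,240)),('top',(240,130,360,210))):
  d=cams.snapshot(c);cv2.imwrite(f'pics/{c}14.png',d['img'][:,:,::-1]);k=5 if c=='side' else 6
  im=cv2.resize(d['img'][y0:y1,x0:x1,::-1],None,fx=k,fy=k,interpolation=2)
  cv2.imwrite(f'pics/{c}14c.png',im)"
```

```text
t: 14.42
position: [0.5691, -0.0278, 0.1486]
tool_rot: [0.135, 0.657, 0.727, 0.147]
wrist_force: [-2.9, 0.3, 1.6]
finger_gap: 0.0079
tilt 0.4026 pos-angle 0.3942 r 0.1176 y -0.0512 F [-2.9  0.3  1.6] M [0.04 0.63 0.19] gap 0.0079
t 14.43 pos [ 0.5691 -0.0278  0.1486] F [-2.9  0.3  1.6] gap 0.0079 | d cm [ 0.12 -0.1  -0.02] w deg [-0.    0.07  0.33]
```

View pics/side14c.png

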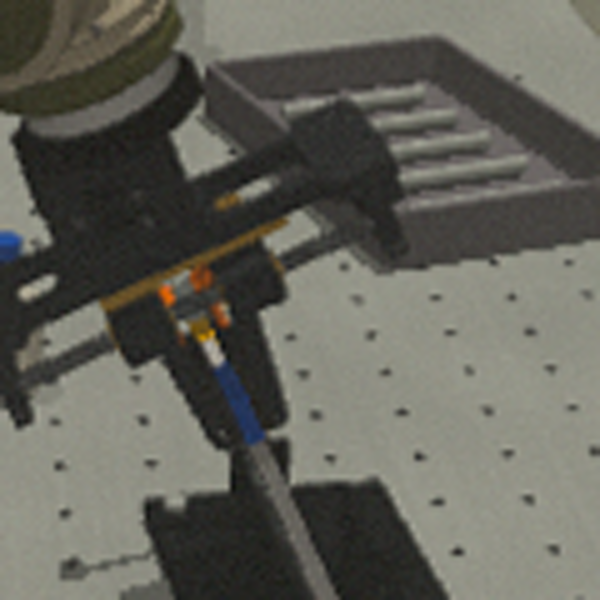

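View pics/top14c.png

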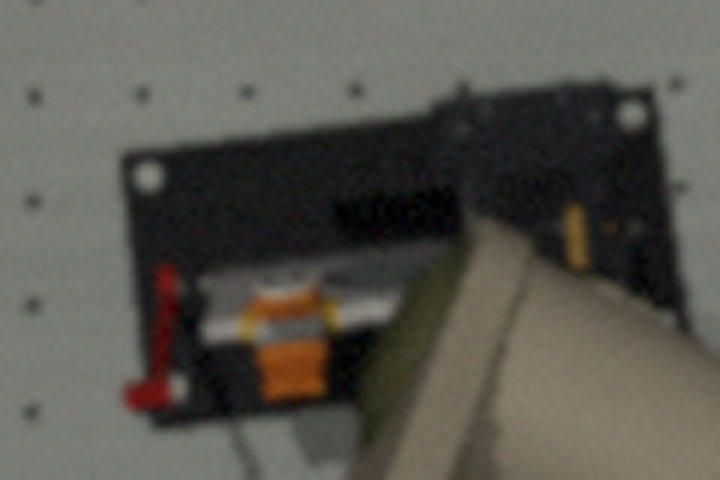

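Run:
```python
from h import *
import pickle
S,T=pickle.load(open("cal.pkl","rb"))
def red(im):
    im=im.astype(float);r=im[...,0]-np.maximum(im[...,1],im[...,2]);return r
a=red(cv2.imread("pics/side0.png")[:,:,::-1]);b=red(cv2.imread("pics/top0.png")[:,:,::-1])
# side: rows profile, centroid in cols 318..352
pts=[]
for v in range(168,212):
    w=np.clip(a[v,318:352]-15,0,None)
    if w.sum()>60: pts.append((np.sum(w*np.arange(318,352))/w.sum(),v,w.sum()))
pts=np.array(pts);print(np.round(pts[[0,1,2,-3,-2,-1]],1),len(pts))
m=(pts[:,1]>176)&(pts[:,1]<204)
c=np.polyfit(pts[m,1],pts[m,0],1);print("side line slope",c, np.std(pts[m,0]-np.polyval(c,pts[m,1])))
w=np.clip(b[185:202,255:275]-15,0,None);print(np.round(b[170:204,255:275]).astype(int))
def sl(q,y=.106,p=FP,zs=(.05,.12)):
    L=np.array([[0,y,z] for z in np.linspace(*zs,10)]);u=proj(S,flapw(*p,q,L));return np.polyfit(u[:,1],u[:,0],1),u
for q in np.arange(.4,.62,.02):
    c2,u=sl(q);print(round(q,2),np.round(c2[0],4),"off@190",round(np.polyval(c2,190)-np.polyval(c,190),2),"tip",proj(S,flapw(*FP,q,[0,.106,.135]))[0].round(1),"top tip",proj(T,flapw(*FP,q,[[0,.106,.135]]))[0].round(1))
```

```text
[[323.9 170.  199. ]
 [323.8 171.  244. ]
 [324.3 172.  280. ]
 [346.3 205.  136. ]
 [346.6 206.  133. ]
 [347.8 207.  155. ]] 38
side line slope [  0.67078859 208.71117707] 0.19653225170808036
[[-1 -2 -2 -2 -1 -2 -2  0 -3 -1 -4  2 -1  1 -1  0  0 -3 -2  3]
 [-2  0 -2 -2 -2 -2 -1  0 -1 -2  1 -1 -3 -1 -2 -3 -2 -2  2  3]
 [-1 -3 -1 -1 -2 -1 -1 -1  1 -1 -1  2  0  1  1 -1 -2 -1  0  4]
 [-4 -2 -2 -2 -2 -1  0  0 -2  2  3 10 16 16  0  4 -1  0  0 -2]
 [-1 -1 -2 -3 -3 -4 -2  1 -1  0 10 34 49 46 15  2  0 -3  2 -1]
 [-3 -1  0 -1 -3 -2 -1  0  1  1 17 46 70 67 31  5 -2  0 -1  0]
 [-3 -1 -3 -2 -3 -1 -1 -1 -2  0 16 55 80 70 34  8 -1 -1 -1  0]
 [-3  0 -2 -1 -1 -3 -1  0  1  3 16 58 81 68 32  9 -2  0 -1  0]
 [-2 -3 -2 -3 -3  1 -1  0 -1  2 11 40 67 60 31  8  0 -1  0  0]
 [ 0 -3 -1 -1 -3 -1 -2 -4 -1  1  4 33 56 58 31  7  1 -3  0  0]
 [-2 -1 -2 -2 -1  0  0 -3 -1 -2  8 33 52 53 34 11  1 -3 -3 -3]
 [-2 -2 -3 -4 -1  0 -1 -1 -1  2 12 37 58 59 34  3  1 -1  2 -1]
 [ 0 -1 -3 -2 -1 -1 -2 -1 -2  2 14 37 53 55 23  5 -5 -3 -1 -1]
 [ 0 -1 -1 -2 -1 -1 -1  0  0  0 13 39 53 41 14 -3 -1 -3 -4 -3]
 [-1  0 -2 -2 -2 -1 -1 -
[... 1250 characters left out ...]
f@190 5.57 tip [332.3 168.6] top tip [264.3 187.1]
0.42 0.4694 off@190 4.95 tip [331.3 169.1] top tip [264.4 188.2]
0.44 0.4988 off@190 4.32 tip [330.3 169.6] top tip [264.6 189.3]
0.46 0.5288 off@190 3.67 tip [329.3 170.1] top tip [264.7 190.4]
0.48 0.5596 off@190 3.01 tip [328.3 170.6] top tip [264.9 191.5]
0.5 0.5913 off@190 2.33 tip [327.3 171.1] top tip [265.  192.5]
0.52 0.6237 off@190 1.63 tip [326.4 171.7] top tip [265.2 193.6]
0.54 0.6571 off@190 0.92 tip [325.4 172.3] top tip [265.3 194.6]
0.56 0.6914 off@190 0.18 tip [324.5 172.8] top tip [265.5 195.7]
0.58 0.7268 off@190 -0.58 tip [323.5 173.5] top tip [265.7 196.7]
0.6 0.7634 off@190 -1.37 tip [322.6 174.1] top tip [265.8 197.7]
```

```bash
python3 -m pendant '[[[255,0.05,-0.65,0.03,-3,0,0.1],[255,0.05,-0.6,0.03,-2.8,0,0.1],[255,0,-0.6,0.03,-2.6,0,0],[255,0,0,0,0,0,0],[255,0,0,0,0,0,0]]]'
python3 -c "
from h import *
at,ap=ang();fgo(-.05,.1178,.55)
from station import cams
for c,(x0,y0,x1,y1) in(('side',(300,120,420,240)),('top',(240,140,360,215))):
  d=cams.snapshot(c);cv2.imwrite(f'pics/{c}15.png',d['img'][:,:,::-1]);k=5 if c=='side' else 6.6
  im=cv2.resize(d['img'][y0:y1,x0:x1,::-1],None,fx=k,fy=k,interpolation=2)
  a=(at+ap)/2
  for L in([[-.004,.085,.0],[-.004,.085,.12],[-.004,-.085,.12]],[[.004,.085,.0],[.004,.085,.12],[.004,-.085,.12]],[[0,.1085,.03],[0,.1085,.135]]):
    u=(proj(d,flapw(*FP,a,L))+.5-[x0,y0])*k-.5
    cv2.polylines(im,[u.astype(int)],False,(0,255,0),1)
  cv2.imwrite(f'pics/{c}15c.png',im)"
```

```text
t: 15.15
position: [0.5556, -0.0293, 0.1417]
tool_rot: [0.184, 0.644, 0.714, 0.201]
wrist_force: [-9.0, -2.1, 5.2]
finger_gap: 0.0079
tilt 0.5525 pos-angle 0.5238 r 0.1175 y -0.0514 F [-9.  -2.1  5.2] M [-0.3   1.26  0.01] gap 0.0079
t 15.15 pos [ 0.5556 -0.0293  0.1417] F [-9.  -2.1  5.2] gap 0.0079 | d cm [ 0.14 -0.31 -0.04] w deg [0.14 0.   0.41]
```

View pics/side15c.png

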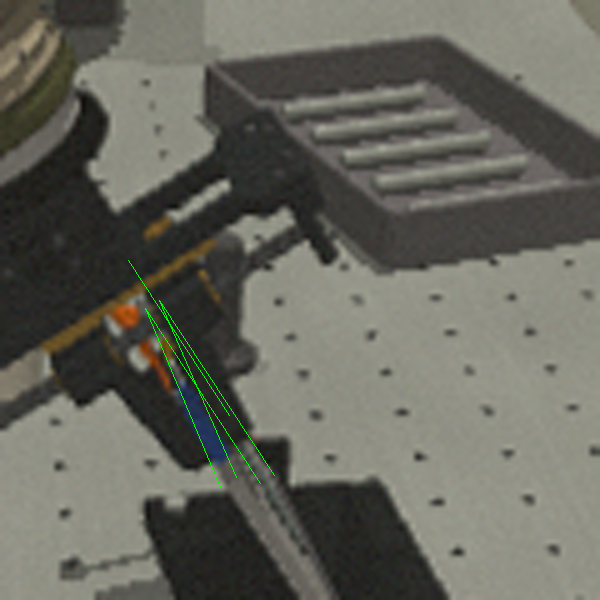

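View pics/top15c.png

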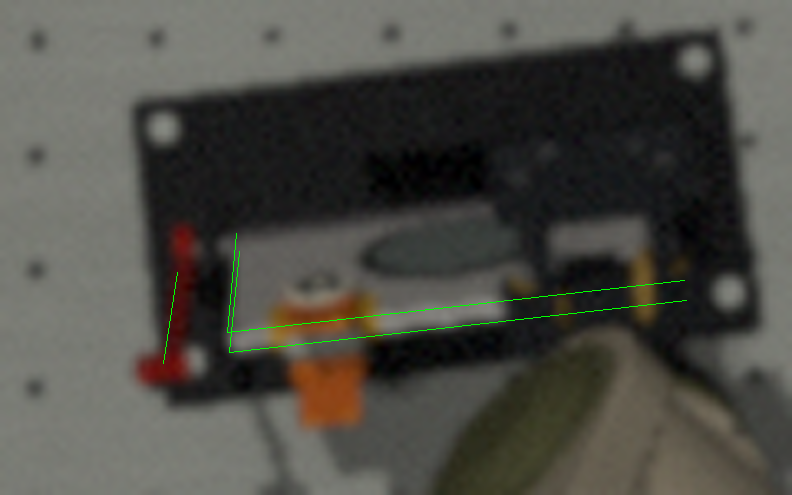

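```bash
python3 -m pendant '[[[255,0.1,-0.25,0,0,0,0.3],[255,0,0,0,0,0,0],[255,0,0,0,0,0,0]]]'
python3 -c "
from h import *
at,ap=ang();fgo(-.05,.1178,.55)"
```

```text
t: 15.62
position: [0.5554, -0.0293, 0.1416]
tool_rot: [0.184, 0.645, 0.714, 0.202]
wrist_force: [-9.1, -1.5, 6.4]
finger_gap: 0.008
tilt 0.5528 pos-angle 0.5259 r 0.1175 y -0.0514 F [-9.1 -1.5  6.4] M [-0.2   1.22  0.12] gap 0.008
t 15.62 pos [ 0.5554 -0.0293  0.1416] F [-9.1 -1.5  6.4] gap 0.008 | d cm [ 0.14 -0.28 -0.03] w deg [0.16 0.02 0.26]
```

```bash
python3 -c "
from h import *
from station import manip
s=manip.sense();print(np.round(s['qpos'],3),np.round(s['effort'],1),np.round(s['tool_rot'],3))"
```

```text
[-0.373  0.274  1.946  0.541  0.479 -0.901] [  0.9 -31.3 -22.2   1.2  -1.7   0.1] [0.184 0.645 0.714 0.202]
```

View pics/side15.png

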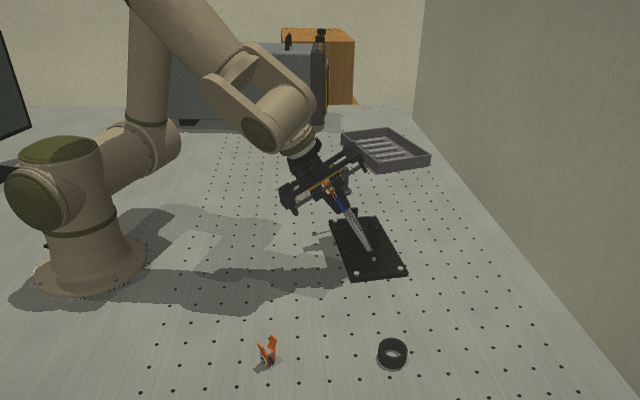

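View pics/top15.png

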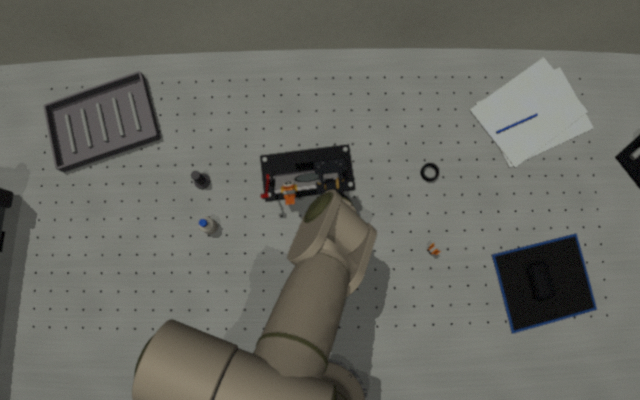

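```bash
cat > fitp.py <<'E'
from h import *
import pickle
from scipy.optimize import differential_evolution
S,T=pickle.load(open("cal.pkl","rb"))
def red(f):
    im=cv2.imread(f)[:,:,::-1].astype(float);return np.clip(im[...,0]-np.maximum(im[...,1],im[...,2]),0,None)
def box(x,y,z):return np.array([[a,b,c] for a in x for b in y for c in z])
K=8
def rast(d,q,roi,boxes,p=FP,off=(0,0)):
    x0,y0,x1,y1=roi;m=np.zeros(((y1-y0)*K,(x1-x0)*K),np.uint8)
    for B in boxes:
        u=(proj(d,flapw(*p,q,B))+off+.5-[x0,y0])*K
        cv2.fillConvexPoly(m,cv2.convexHull(u.astype(np.float32)).astype(np.int32),255)
    m=cv2.GaussianBlur(m,(0,0),K*.6)
    return cv2.resize(m,(x1-x0,y1-y0),interpolation=cv2.INTER_AREA)/255.
def score(v,d,roi,img,z0):
    q,ya,yf,zf,ox,oy=v
    B=[box((-.004,.004),(ya-.0025,ya+.0025),(z0,.135)),box((-.004,.004),(yf-.01,yf+.01),(zf,.135))]
    m=rast(d,q,roi,B,off=(ox,oy));g=(m*img).sum()/(m*m).sum();return ((img-g*m)**2).sum()/(img**2).sum()
if __name__=="__main__":
    for nm,d,f,roi,z0 in(("top",T,"pics/top0.png",(255,178,275,204),.05),("side",S,"pics/side0.png",(315,164,342,200),.05)):
        x0,y0,x1,y1=roi;img=red(f)[y0:y1,x0:x1]
        if nm=="top": img=img.copy()
        for ob in(0.01,1.5):
            r=differential_evolution(score,[(.35,.65),(.095,.118),(.095,.118),(.115,.132),(-ob,ob),(-ob,ob)],args=(d,roi,img,z0),seed=1,maxiter=60,popsize=10)
            print(nm,ob,np.round(r.x,4),round(r.fun,4))
E
python3 fitp.py
```

```text
top 0.01 [0.5613 0.106  0.1091 0.1289 0.0051 0.0032] 0.1802
top 1.5 [ 0.5895  0.1026  0.1065  0.1304 -1.4074 -1.466 ] 0.1511
side 0.01 [5.589e-01 1.046e-01 1.164e-01 1.257e-01 4.000e-04 6.200e-03] 0.0915
side 1.5 [ 0.5546  0.1023  0.114   0.125  -0.3859 -0.3825] 0.0905
```

```bash
cat > fitf.py <<'E'
from fitp import *
from scipy.ndimage import map_coordinates
def strip(f,d,a0,ys):
    # sample profile along flap x at edge height, find bright centre -> angle
    g=cv2.imread(f).astype(float).min(axis=2)
    out=[]
    for y in ys:
        aa=np.linspace(a0-.12,a0+.12,97)
        u=proj(d,flapw(*FP[:3],0,[[0,0,0]])) 
        P=np.vstack([flapw(*FP,a,[0,y,.12]) for a in aa]);u=proj(d,P)
        v=map_coordinates(g,[u[:,1],u[:,0]],order=1)
        out.append(v)
    v=np.mean(out,0);
    th=(v.max()+np.median(v))/2;i=v.argmax();lo=i
    while lo>0 and v[lo]>th:lo-=1
    hi=i
    while hi<96 and v[hi]>th:hi+=1
    return round((aa[lo]+aa[hi])/2,4),round(aa[hi]-aa[lo],3),np.round(v[::6]).astype(int)
if __name__=="__main__":
    import sys
    print("init",strip("pics/top0.png",T,-.15,np.linspace(-.02,.02,9)))
    print("init L",strip("pics/top0.png",T,-.15,np.linspace(.075,.082,4)))
    f=sys.argv[1];a0=float(sys.argv[2])
    print("now",strip(f,T,a0,np.linspace(-.01,.02,7)));print("now L",strip(f,T,a0,np.linspace(.074,.082,4)))
E
python3 fitf.py pics/top15.png .54; python3 fitf.py pics/top14.png .4
```

```text
init (np.float64(-0.1425), np.float64(0.07), array([ 71,  50,  34,  28,  38,  60,  89, 113, 125, 124, 109,  89,  71,
        62,  58,  57,  56]))
init L (np.float64(-0.1325), np.float64(0.065), array([ 90,  67,  46,  32,  33,  45,  69,  95, 117, 125, 117, 100,  78,
        65,  59,  58,  58]))
now (np.float64(0.5138), np.float64(0.062), array([ 80,  88,  90,  94, 101, 111, 118, 119, 109,  88,  61,  35,  18,
        11,  10,   9,   8]))
now L (np.float64(0.5275), np.float64(0.06), array([ 81,  84,  86,  87,  90,  96, 106, 112, 111, 101,  79,  56,  33,
        21,  15,  16,  19]))
init (np.float64(-0.1425), np.float64(0.07), array([ 71,  50,  34,  28,  38,  60,  89, 113, 125, 124, 109,  89,  71,
        62,  58,  57,  56]))
init L (np.float64(-0.1325), np.float64(0.065), array([ 90,  67,  46,  32,  33,  45,  69,  95, 117, 125, 117, 100,  78,
        65,  59,  58,  58]))
now (np.float64(0.3825), np.float64(0.075), array([47, 46, 48, 53, 60, 69, 76, 78, 75, 66, 54, 42, 34, 31, 31, 33, 36]))
now L (np.float64(0.395), np.float64(0.07), array([ 67,  66,  68,  71,  77,  88, 103, 116, 119, 111,  91,  62,  39,
        25,  23,  21,  20]))
```

```bash
python3 -m pendant '[[[255,0,-0.3,-0.05,-0.3,0,0],[255,0,-0.3,-0.05,-0.3,0,0]]]'
python3 -c "
from h import *
at,ap=ang();fgo(-.05,.1178,.555)
from station import manip
print(np.round(manip.sense()['qpos'],3))"
```

```text
t: 15.88
position: [0.5508, -0.0298, 0.1389]
tool_rot: [0.187, 0.644, 0.713, 0.205]
wrist_force: [6.7, 1.1, -9.0]
finger_gap: 0.0075
tilt 0.5631 pos-angle 0.572 r 0.1176 y -0.0515 F [ 6.7  1.1 -9. ] M [-0.01 -0.32  0.19] gap 0.0075
t 15.88 pos [ 0.5508 -0.0298  0.1389] F [ 6.7  1.1 -9. ] gap 0.0075 | d cm [ 0.15  0.2  -0.02] w deg [ 0.46 -0.04  0.3 ]
[-0.381  0.268  1.968  0.583  0.463 -0.951]
```

```bash
python3 -m pendant '[[[255,0,0.15,0,0.4,0,0],[255,0,0,0,0,0,0]]]'
python3 -c "
from h import *
at,ap=ang();fgo(-.05,.1178,.555)
from station import cams
d=cams.snapshot('top');cv2.imwrite('pics/top16.png',d['img'][:,:,::-1]);d=cams.snapshot('side');cv2.imwrite('pics/side16.png',d['img'][:,:,::-1])
ang()"; python3 fitf.py pics/top16.png .54 | tail -4
```

```text
t: 16.12
position: [0.5527, -0.0296, 0.1401]
tool_rot: [0.185, 0.644, 0.714, 0.203]
wrist_force: [-0.7, -0.4, -0.6]
finger_gap: 0.0076
tilt 0.5564 pos-angle 0.5527 r 0.1176 y -0.0514 F [-0.7 -0.4 -0.6] M [-0.09  0.25  0.19] gap 0.0076
t 16.12 pos [ 0.5527 -0.0296  0.1401] F [-0.7 -0.4 -0.6] gap 0.0076 | d cm [ 0.14 -0.03 -0.02] w deg [ 0.08 -0.05  0.31]
tilt 0.5564 pos-angle 0.5544 r 0.1176 y -0.0514 F [-0.6  0.6 -1.8] M [-0.07  0.27  0.13] gap 0.0076
now (np.float64(0.54), np.float64(0.06), array([ 64,  77,  87,  92,  94,  97, 103, 111, 116, 116, 104,  82,  56,
        31,  16,   8,   8]))
now L (np.float64(0.5538), np.float64(0.062), array([ 80,  82,  84,  86,  88,  89,  93, 103, 111, 115, 111,  99,  77,
        51,  30,  19,  20]))
```

Run:
```python
from fitp import *
roi=(255,178,275,204);x0,y0,x1,y1=roi
for f in("top0","top16"):
    img=red(f"pics/{f}.png")[y0:y1,x0:x1]
    r=differential_evolution(score,[(.35,.65),(.095,.118),(.095,.118),(.115,.132),(-.01,.01),(-.01,.01)],args=(T,roi,img,.05),seed=1,maxiter=50,popsize=8);print(f,np.round(r.x[:4],4))
im=cv2.imread("pics/top16.png")[150:210,250:340];cv2.imwrite("pics/top16c.png",cv2.resize(im,None,fx=8,fy=8,interpolation=2))
im=cv2.imread("pics/side16.png")[130:250,270:410];cv2.imwrite("pics/side16c.png",cv2.resize(im,None,fx=5,fy=5,interpolation=2))
```

```text
top0 [0.5631 0.1061 0.1094 0.1283]
top16 [0.5624 0.1061 0.1094 0.1293]
```

View pics/top16c.png

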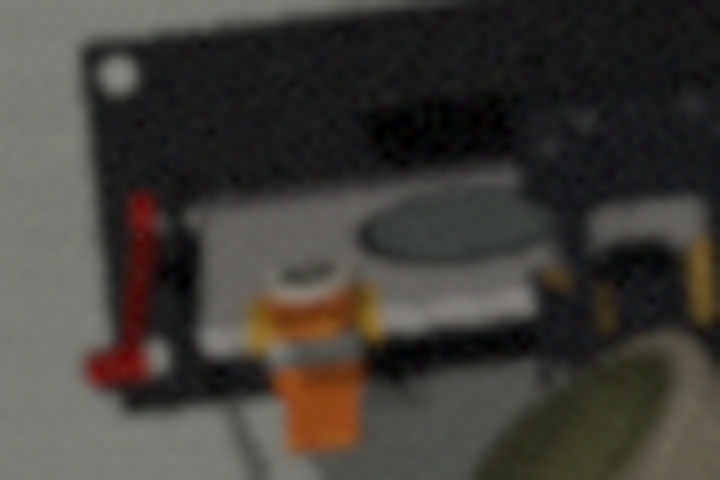

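View pics/side16c.png

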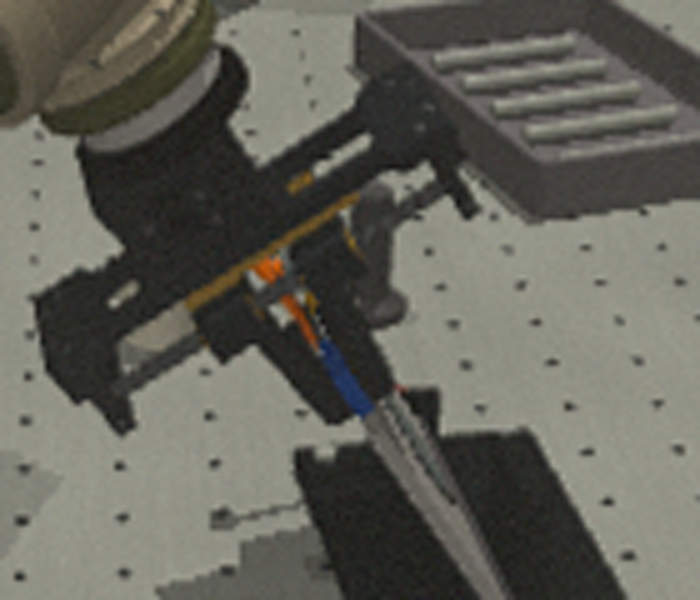

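```bash
python3 -c "
from station import hand_in;from h import *
ang();print(hand_in())"
```

```text
tilt 0.5564 pos-angle 0.5544 r 0.1176 y -0.0514 F [-0.6  0.6 -1.8] M [-0.07  0.27  0.13] gap 0.0076
the job is handed in; nothing more can be done
None
```

The clip is on the flap and the flap is held in line with the pointer. I handed in at about 16 s, with the gripper still pinching the blue tab.

**What I did:** I squeezed the larger orange clip and closed it about 24 mm down over the flap's upper edge, in the middle of the yellow patch. I then gripped the blue tab and swung the flap from -0.15 rad to about 0.555 rad.

**Last checks:**
- **Flap angle:** The tool tilt read 0.556 and the angle from the tool's position read 0.554. The top picture gave about 0.555 once its offset of about 0.01 was taken off.
- **Pointer angle:** The top view gave 0.561–0.563 and the side view 0.555–0.559. The slope of the arm in the side picture gave 0.548. Flap and pointer should therefore agree to about 0.01 rad.
- **Pointer undisturbed:** The same top-view fit gave 0.563 before and 0.562 after, so it did not move.
- **Clip:** It showed equal yellow on both sides in the top picture.
- **Grip:** The gap was 7.6 mm on the 8 mm tab, and the wrist force was about 2 N.

**What disagreed:** Partway through, at about 0.54 rad, the tilt and position angles differed by 0.03 with about 10 N at the wrist. I corrected the pose and the force dropped to about 2 N. I checked the bottle, post and ring only by eye in the pictures, and nothing touched them in the views I had.

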